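# Line up a vase mould for closing

### The arm

A 7-joint arm with a two-finger parallel gripper is mounted at the origin on the work surface. World frame = base frame: x ahead of the robot, y to its left, z up, the work surface at z = 0. Lengths are in m, angles in rad, forces in N, time in s.
With the tool pointing down it reaches from about 0.4 to 0.75 m from the base axis. Payload 19.5 kg.
Tool frame: the origin (TCP) lies at the very end of the fingers, on their centre line; the grasp point (between the pads) lies 19 mm behind it; z points along the fingers, y is the line along which they close (so a half turn about z gives the same grasp; the last joint's range is limited). The gripper opens to 85 mm and grips with 20 to 120 N. Pads are 22 mm wide; open, the fingers measure 114 mm over their backs; the gripper's body (76 mm by 85 mm) begins 54 mm behind the grasp point. The pads swing forward as they close: fully open they stand 13 mm farther back than shut.
Start: joints at [1.142, 0.707, -0.028, 1.485, 0.022, 0.951, -0.075], TCP at [0.217, -0.532, 0.231] pointing down, gripper open.
Joint ranges: [-2.71, 2.71], [-0.32, 2.16], [-1.57, 1.52], [0, 2.45], [-1.46, 4.6], [0, 2.02], [-2.83, 2.83]. Speed limits (rad/s): [1.89, 1.89, 2.57, 2.57, 3.01, 3.01, 3.01].

### API

Orientations are given as a unit quaternion [x, y, z, w].
In Python, from workcell import robot gives the robot as it stands.
- The arm moves only by the tool move_arm, never from a script. Its argument "series" is a list of rows, each a list of 6 numbers: the shift along the tool's x, y, z each as a share of 40 mm, from -1 to 1, then the turn, a rotation vector about the tool's x, y, z each as a share of 0.08 rad, from -1 to 1. A call has exactly 5 rows; each row shifts and turns the commanded pose from where the row before left it, along the tool's axes as they then stand; what a row does not reach is not made up. A row lasts 1/10 s, in which the tool goes at most 50 mm and 8.59 degrees, less where a joint would pass 70% of its speed; a pose out of reach is approached as far as the arm can. A call with a number of a shift or a turn outside -1 to 1 is refused whole. A call with a gripper value outside its range is refused whole. "grip" is the finger opening in mm, from 0 to 85.4, set as the call begins (left out, the last holds). The fingers move at their own pace and stop on an object; "newtons" is the grip in N (left out, the last holds). Time passes only in rows, so rows that do not move let the fingers close, or fill a call up. It gives the time, the measured TCP pose, the force, the opening and the grip force at its end, in the units of the state.
- robot.get_obs(): the state, without advancing time (a new reading comes with each control period).
- robot.snapshot(name): name is "scene" or "side" or "wrist"; returns the picture (384x512x3 uint8, red, green, blue); there is no depth.
- robot.camera_params(name): a dict with "mtx" (3x3 intrinsics, pixels), "D" ([k1, k2, p1, p2, k3] as OpenCV has them; the pictures are not rectified), "world_from_camera" (4x4, takes a point from camera to world coordinates). Camera axes: x right, y down, z forward; pixel columns grow to the right and rows downward; lengths in m; the calibration is good to about 2 mm. A picture is of the moment at which its call begins: read the wrist's pose just before it. camera_params takes no time and is no camera call; for the wrist camera it gives the pose at the moment of the call.
- robot.hand_in(): hands the job in; it is judged then, once.
The state is a dict: "time": time; "q": joint angles; "dq": joint speeds; "joint_torque": joint torques, N m; "tcp_pos": TCP position; "tcp_rot": TCP orientation; "wrist_force": force on the tool from outside, world axes, zero at the start; "torque": the same for the moment, N m; "width": finger opening in m; "gripper_force": force on a finger pad.
Only numpy, scipy, OpenCV 4.12 (cv2) and the standard library are available. Lean on these libraries where they do the work, as an engineer would, in place of code of your own. Each camera call takes 0.05 s, during which the arm holds its last target. There are 200 camera calls.

### The job

Make the small three-piece plaster vase mould ready to close: first put the loose base piece all the way down into its pocket in the lower half, its round boss facing into the vase hollow, and let it go there. Then take the matching top half (green stripe) from the drying rack, bring it across and hold it about a finger's breadth (15 mm) above the lower half - level, squarely over it, pouring mouth above pouring mouth, touching neither the lower half nor the base piece - so that I can look along the joint before we close it; your program finishes while the gripper is still holding it there, motionless. Leave the lower half where it lies on its bat, and do not shift or upset the vases, the other moulds or anything else.

Things in the scene. Friction and masses are not known exactly. Their poses are not given: they have to be found in the camera images.
- lower: Lower half of the mould: cream plaster block 130 x 64 x 38 mm lying loose on the bat, hollow side up; green stripe down both long sides near the pouring mouth. Origin: centre of underside; x along its length towards the pouring mouth (open funnel end), z up. Parting face at z = 38 mm, with three half-ball keys 5 mm high. Base pocket at the -x end. About 0.36 kg: a sideways push over 2 N slides it.
- seat (a point): Centre of the floor of the base pocket in the lower half: at x = -40, y = 0, z = 16 mm of the block, 22 mm below its parting face; same axes. Pocket 22 mm long (x), 44 mm wide (y); outer end closed by a 14 mm wall; towards the hollow it is open in the middle, 29 mm wide, where the boss goes.
- lower_mouth (a point): Middle of the pouring mouth of the lower half: on the end face, at the height of the parting face.
- base_piece: Base piece: darker plaster block 18 mm thick (x), 40 wide (y), 42 tall (z), standing on the table, chamfered foot. Origin: centre of underside, z up. A round boss, 21 mm across, 6 mm high, stands on its +x face. In the pocket it has 2 mm play each side, its +x along the lower half's +x, and it stands 20 mm above the parting face: grip it across the 40 mm, by its upper 15 mm. About 45 g.
- boss (a point): Centre of the outer face of the boss of the base piece (15 mm along +x from its mid-plane, 22 mm above its underside).
- top: Top half: cream plaster block 130 x 64 x 38 mm lying loose, hollow side down, on the rack; two cross grooves and a green stripe over its back, stripe at the pouring-mouth end. Origin: centre of underside (its parting face); x towards its pouring mouth, z up; lined up, its axes match the lower half's. Its pocket, 22 mm deep, clears the base piece by 5 mm. Grip across the 64 mm. About 0.32 kg.
- top_mouth (a point): Middle of the pouring mouth of the top half: on its end face, at the height of its underside.
- rack: Fixed drying rack of pale wood: three battens 290 mm long (along its y), tops 30 mm above the table, on two runners; about 170 x 290 mm. Origin: centre at table height. Two mould halves lie side by side on it, lengthwise along its x, centres about 130 mm apart.
- bat: Fixed round plywood bat, 210 mm across, 18 mm thick, under the lower half. Origin: centre of its underside, on the table.
- ware_board: Fixed wooden ware board 310 x 160 x 12 mm on the table between rack and bat, with vases and the closed mould standing on it. Origin: centre of its underside.
- other_half: A half of a different mould, not to be used: plaster block 150 x 76 x 42 mm with a BLUE stripe, on the drying rack beside the top half. Origin: centre of its underside.
- closed_mould: A closed mould standing on end on the ware board, 64 x 76 x 130 mm tall, with two black rubber bands. Leave it. Origin: centre of its underside.
- vase1: Freshly cast grey bud vase, 38 mm across, 71 mm tall, standing on the ware board. Leave it. Origin: centre of its underside.
- vase2: Second such vase on the ware board.
- vase3: Third such vase on the ware board.
- slip_jug: White plastic mug for slip, 80 mm across, 95 mm tall, at the back of the table. Leave it. Origin: centre of its underside.
- brush: Brush, 170 mm long, lying at the back of the table. Leave it. Origin near its middle, on the underside.
Things that resemble listed ones, but are neither listed nor needed, are in the scene too. What is shaped like the top but black, orange or red is not meant.

How it is judged:
By the outcome, as a careful person would: the job done as asked, in the order asked, and still so for the second after the job is handed in, while the arm keeps its last pose, push and grip.
It also fails if it takes over 64 s, if anything falls off the work surface, if the arm or the gripper's body presses on something with over 40 N, if the wrist force passes 120 N, or if a joint passes its speed limit or range.

## Working session

There is one attempt and no reset: what is moved stays moved. The work goes in short steps, Python scripts to look and compute and a tool call to move; the robot and the scene stay as the last step left them, time stands still between calls to the robot, and variables do not carry over. Pictures are saved under pics/ and viewed, at most 10 in all, crops included, and the job is handed in when it is done.

Besides the shell and the picture viewer there is one more tool, called after "Request:" by a JSON object that holds its "fn" and its "kwargs". move_arm: Moves the arm, as the interface text tells. Shift numbers are shares of 40 mm and turn numbers shares of 0.08 rad, none past 1 either way. Its arguments: {"type":"object","properties":{"series":{"type":"array","items":{"type":"array","items":{"type":"number"}}},"grip":{"type":"number"},"newtons":{"type":"number"}},"required":["series"]}

```bash
ls; mkdir -p pics; python3 - <<'E'
from workcell import robot
import cv2,numpy as np
o=robot.get_obs();print({k:np.round(v,3).tolist() for k,v in o.items()})
for n in("scene","side"):
    im=robot.snapshot(n);cv2.imwrite(f"pics/{n}0.png",im[...,::-1])
    cv2.imwrite(f"pics/{n}0b.png",cv2.resize(im[...,::-1],(800,600),interpolation=cv2.INTER_CUBIC))
    p=robot.camera_params(n);print(n,{k:np.round(v,3).tolist() for k,v in p.items()})
E
```

```text
pics
{'time': 0.0, 'q': [1.142, 0.707, -0.028, 1.485, 0.022, 0.951, -0.076], 'dq': [0.002, 0.001, -0.0, -0.0, 0.0, -0.001, 0.001], 'joint_torque': [-0.0, -88.321, 1.234, -23.616, 0.017, 0.007, -0.0], 'tcp_pos': [0.217, -0.532, 0.231], 'tcp_rot': [0.981, 0.192, -0.0, -0.001], 'wrist_force': [-0.081, -0.098, -0.546], 'torque': [0.031, -0.016, -0.007], 'gripper_force': 0.0, 'width': 0.085}
scene {'mtx': [[358.289, 0.0, 254.913], [0.0, 358.289, 189.091], [0.0, 0.0, 1.0]], 'D': [-0.062, 0.0, 0.0, 0.0, 0.0], 'world_from_camera': [[0.784, 0.43, -0.448, 0.952], [0.621, -0.557, 0.552, -0.574], [-0.012, -0.711, -0.703, 0.821], [0.0, 0.0, 0.0, 1.0]]}
side {'mtx': [[425.533, 0.0, 255.81], [0.0, 425.533, 191.527], [0.0, 0.0, 1.0]], 'D': [-0.08, 0.0, 0.0, 0.0, 0.0], 'world_from_camera': [[-1.0, -0.019, 0.011, 0.467], [-0.019, 0.52, -0.854, 1.3], [0.01, -0.854, -0.52, 0.833], [0.0, 0.0, 0.0, 1.0]]}
```

View pics/scene0b.png

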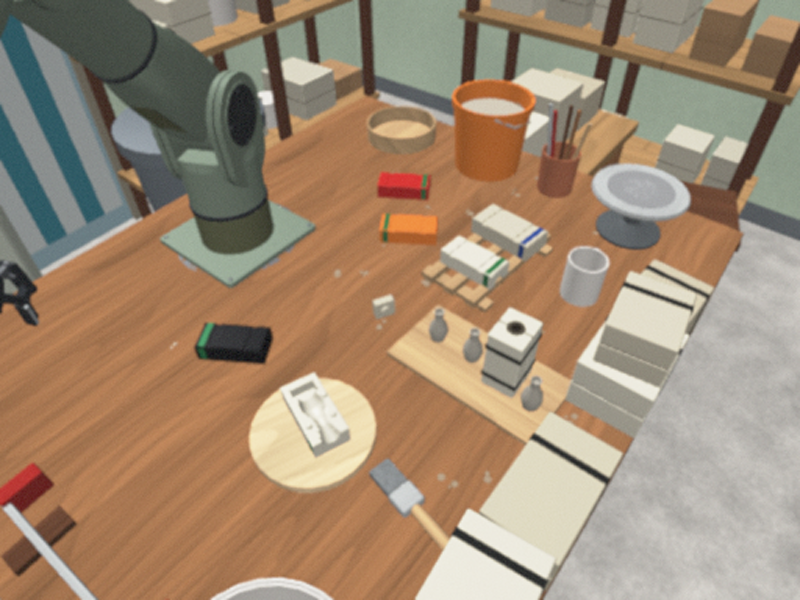

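View pics/side0b.png

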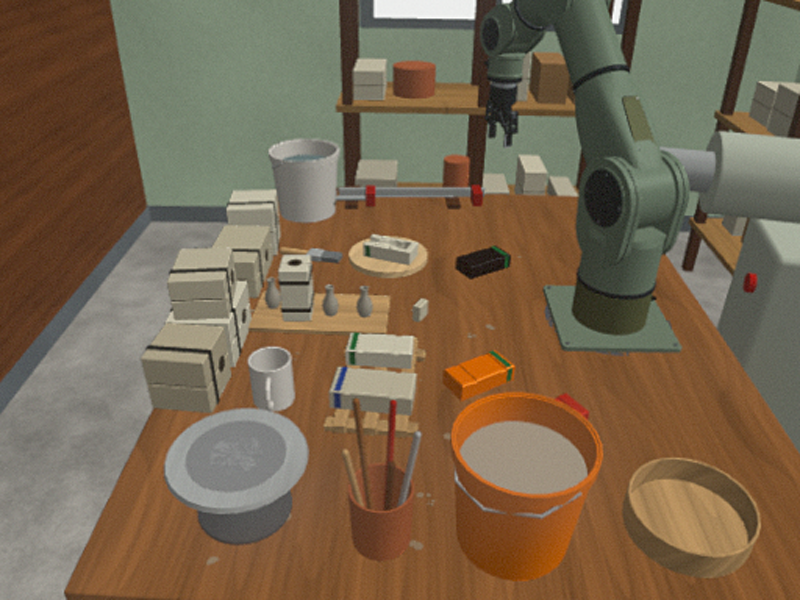

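The scene picture (800 wide) shows the lower half on the bat around (315,415), the base piece at (384,306), and the green-striped top at (473,262) on the rack beside the blue one. The side picture shows the same layout. Next I'll enlarge these areas.

```bash
cat > h.py <<'E'
import numpy as np,cv2
from scipy.spatial.transform import Rotation as R
from workcell import robot
def ray(p,uv):
    u=cv2.undistortPoints(np.array(uv,float).reshape(-1,1,2),np.array(p["mtx"]),np.array(p["D"]))[:,0]
    T=np.array(p["world_from_camera"]);d=np.c_[u,np.ones(len(u))]@T[:3,:3].T
    return T[:3,3],d
def on_z(p,uv,z):
    o,d=ray(p,uv);return o+d*((np.reshape(z,(-1,1))-o[2])/d[:,2:])
def proj(p,X):
    T=np.linalg.inv(np.array(p["world_from_camera"]))
    return cv2.projectPoints(np.array(X,float).reshape(-1,1,3),cv2.Rodrigues(T[:3,:3])[0],T[:3,3],np.array(p["mtx"]),np.array(p["D"]))[0][:,0]
def tiles(im,boxes,s,f):  # crops (x0,y0,w,h), side by side, 2 per row, bgr out
    t=[cv2.resize(im[y:y+b,x:x+a,::-1],None,fx=s,fy=s,interpolation=cv2.INTER_CUBIC) for x,y,a,b in boxes]
    cv2.imwrite(f,np.vstack([np.hstack(t[i:i+2]) for i in range(0,len(t),2)]))
E
python3 - <<'E'
from h import *
im=cv2.imread("pics/scene0.png")[...,::-1];im2=cv2.imread("pics/side0.png")[...,::-1]
p=robot.camera_params("scene")
s=1/1.5625
print(on_z(p,np.array([[315,410],[380,315],[473,258],[312,433]])*s,[.056,.0,.068,.018]).round(3))
a=[(160,225,80,60),(225,175,80,60)];b=[(270,140,80,60),(215,145,80,60)]
tiles(im,a+b[:1]+b[:1],5,"pics/t.png")
A=cv2.imread("pics/t.png")
B=cv2.resize(im2[180:240,240:320,::-1],None,fx=5,fy=5,interpolation=cv2.INTER_CUBIC)
A[300:,400:]=B;cv2.imwrite("pics/t.png",A)
E
```

```text
[[ 0.522 -0.263  0.056]
 [ 0.435  0.003  0.   ]
 [ 0.526  0.195  0.068]
 [ 0.528 -0.283  0.018]]
```

View pics/t.png

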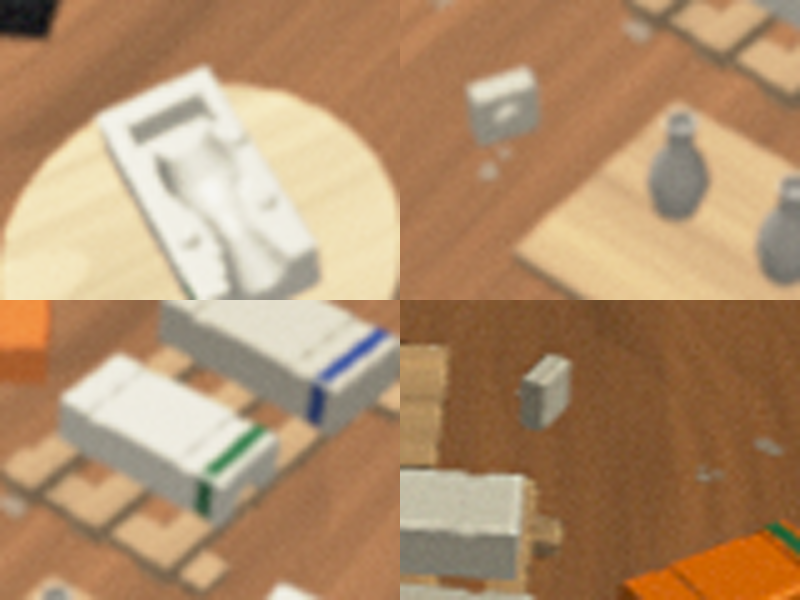

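The tiles show the lower half with its pocket end at upper left (corners about (98,120) and (207,67)) and its mouth at lower right. The base piece's boss faces the scene camera (tile centre about (508,112)). The top's stripe is at its +x end. The wrist camera will give finer measurements.

```bash
cat >> h.py <<'E'
def plan(pos,yaw=None,o=None):
    """target TCP (tool down, tool-x heading yaw deg): shares in present tool axes"""
    o=o or robot.get_obs();r=R.from_quat(o["tcp_rot"]);x=r.as_matrix()[:,0]
    y0=np.degrees(np.arctan2(x[1],x[0])); yaw=y0 if yaw is None else yaw
    t=R.from_matrix(np.c_[[np.cos(np.radians(yaw)),np.sin(np.radians(yaw)),0],[np.sin(np.radians(yaw)),-np.cos(np.radians(yaw)),0],[0,0,-1]])
    d=np.array(pos)-o["tcp_pos"]
    print("yaw",round(y0,2),"tcp",np.round(o["tcp_pos"],4),"F",np.round(o["wrist_force"],1),"t",round(o["time"],2))
    print(" shift shares now-axes",(r.inv().apply(d)/.04).round(2),"final-axes",(t.inv().apply(d)/.04).round(2),"turn shares",((r.inv()*t).as_rotvec()/.08).round(2))
E
python3 - <<'E'
from h import *
o=robot.get_obs();p=robot.camera_params("wrist")
r=R.from_quat(o["tcp_rot"]);T=np.array(p["world_from_camera"])
print(r.inv().apply(T[:3,3]-o["tcp_pos"]).round(3),(r.inv().as_matrix()@T[:3,:3]).round(3).tolist(),p["mtx"])
plan([.44,-.24,.30]);
s=np.array(robot.camera_params("scene")["mtx"])
p=robot.camera_params("scene")
q=on_z(p,[[179.6,249],[201.4,238.4],[223.6,273.6]],.056);print(q.round(4))
print(on_z(p,[[238.6,192.2],[241,195.6],[251.4,188.4],[252.6,192.6]],.042).round(4))
print(on_z(p,[[282,159.5],[294,150.6],[312,171],[325,165]],.068).round(4))
E
```

```text
[ 0.066  0.    -0.142] [[0.001, -0.965, -0.261], [1.0, 0.001, -0.001], [0.001, -0.261, 0.965]] [[307.307809     0.         256.7895691 ]
 [  0.         307.307809   190.04316131]
 [  0.           0.           1.        ]]
yaw 22.16 tcp [ 0.2168 -0.5323  0.2309] F [-0.2 -0.8  0.1] t 0.1
 shift shares now-axes [ 7.92 -4.66 -1.72] final-axes [ 7.92 -4.66 -1.73] turn shares [-0.01  0.   -0.  ]
[[ 0.4473 -0.2689  0.056 ]
 [ 0.468  -0.2086  0.056 ]
 [ 0.5875 -0.253   0.056 ]]
[[ 0.4248 -0.0043  0.042 ]
 [ 0.44   -0.011   0.042 ]
 [ 0.4455  0.0326  0.042 ]
 [ 0.4599  0.0206  0.042 ]]
[[0.4573 0.1778 0.068 ]
 [0.4624 0.2401 0.068 ]
 [0.5644 0.1895 0.068 ]
 [0.5821 0.2395 0.068 ]]
```

```bash
cat >> h.py <<'E'
def rows(pos,yaw,n,o=None):
    """n equal steps in world to (pos, tool down, heading yaw): row shares"""
    o=o or robot.get_obs();r=R.from_quat(o["tcp_rot"]);c,s=np.cos(np.radians(yaw)),np.sin(np.radians(yaw))
    t=R.from_matrix([[c,s,0],[s,-c,0],[0,0,-1]]);w=(r.inv()*t).as_rotvec()
    d=(np.array(pos)-o["tcp_pos"])/n
    print("tcp",np.round(o["tcp_pos"],4),"eul",np.round((t.inv()*r).as_rotvec(True),2),"F",np.round(o["wrist_force"],1),"w",round(o["width"],4),"t",round(o["time"],2))
    for i in range(n): print(np.r_[(r*R.from_rotvec(w*(i+0.)/n)).inv().apply(d)/.04,w/n/.08].round(2).tolist())
E
python3 -c "
from h import *
rows([.50,-.258,.25],-20,10)"
```

```text
tcp [ 0.2168 -0.5323  0.2309] eul [ 5.000e-02 -2.000e-02 -4.216e+01] F [-0.2 -0.8  0.1] w 0.0853 t 0.1
[0.91, -0.37, -0.05, -0.0, 0.0, 0.92]
[0.88, -0.43, -0.05, -0.0, 0.0, 0.92]
[0.85, -0.5, -0.05, -0.0, 0.0, 0.92]
[0.81, -0.56, -0.05, -0.0, 0.0, 0.92]
[0.77, -0.62, -0.05, -0.0, 0.0, 0.92]
[0.72, -0.67, -0.05, -0.0, 0.0, 0.92]
[0.67, -0.72, -0.05, -0.0, 0.0, 0.92]
[0.61, -0.77, -0.05, -0.0, 0.0, 0.92]
[0.56, -0.81, -0.05, -0.0, 0.0, 0.92]
[0.49, -0.85, -0.05, -0.0, 0.0, 0.92]
```

Request:
{"fn": "move_arm", "kwargs": {"series": [[0.91, -0.37, -0.05, 0, 0, 0.92], [0.88, -0.43, -0.05, 0, 0, 0.92], [0.85, -0.5, -0.05, 0, 0, 0.92], [0.81, -0.56, -0.05, 0, 0, 0.92], [0.77, -0.62, -0.05, 0, 0, 0.92]]}}

```text
time: 0.6
tcp_pos: [0.359, -0.3941, 0.2412]
tcp_rot: [1.0, 0.008, -0.0, -0.0]
wrist_force: [1.5, -0.4, 0.4]
width: 0.0855
gripper_force: 0.0
```

Request:
{"fn": "move_arm", "kwargs": {"series": [[0.72, -0.67, -0.05, 0, 0, 0.92], [0.67, -0.72, -0.05, 0, 0, 0.92], [0.61, -0.77, -0.05, 0, 0, 0.92], [0.56, -0.81, -0.05, 0, 0, 0.92], [0.49, -0.85, -0.05, 0, 0, 0.92]]}}

```text
time: 1.1
tcp_pos: [0.5005, -0.2573, 0.2512]
tcp_rot: [0.985, -0.175, -0.0, -0.0]
wrist_force: [-0.2, -0.6, 0.6]
width: 0.0853
gripper_force: 0.0
```

Request:
{"fn": "move_arm", "kwargs": {"series": [[0, 0, 0, 0, 0, 0], [0, 0, 0, 0, 0, 0], [0, 0, 0, 0, 0, 0], [0, 0, 0, 0, 0, 0], [0, 0, 0, 0, 0, 0]]}}

```text
time: 1.6
tcp_pos: [0.499, -0.2594, 0.2513]
tcp_rot: [0.985, -0.174, -0.0, -0.0]
wrist_force: [0.5, -0.7, -0.1]
width: 0.0855
gripper_force: 0.0
```

```bash
python3 - <<'E'
from h import *
import json
p=robot.camera_params("wrist");im=robot.snapshot("wrist")
json.dump({k:np.array(v).tolist() for k,v in p.items()},open("pics/w1.json","w"))
cv2.imwrite("pics/w1.png",im[...,::-1])
cv2.imwrite("pics/w1b.png",cv2.resize(im[...,::-1],None,fx=1.5625,fy=1.5625,interpolation=cv2.INTER_CUBIC))
rows([.44,.01,.22],-29,7)
E
```

```text
tcp [ 0.4991 -0.2592  0.2514] eul [ 0.01 -0.   -8.94] F [-0.2  0.3 -0.5] w 0.0857 t 1.65
[-0.53, -0.83, 0.11, -0.0, 0.0, 0.28]
[-0.55, -0.82, 0.11, -0.0, 0.0, 0.28]
[-0.56, -0.81, 0.11, -0.0, 0.0, 0.28]
[-0.58, -0.79, 0.11, -0.0, 0.0, 0.28]
[-0.6, -0.78, 0.11, -0.0, 0.0, 0.28]
[-0.62, -0.77, 0.11, -0.0, 0.0, 0.28]
[-0.63, -0.75, 0.11, -0.0, 0.0, 0.28]
```

View pics/w1b.png

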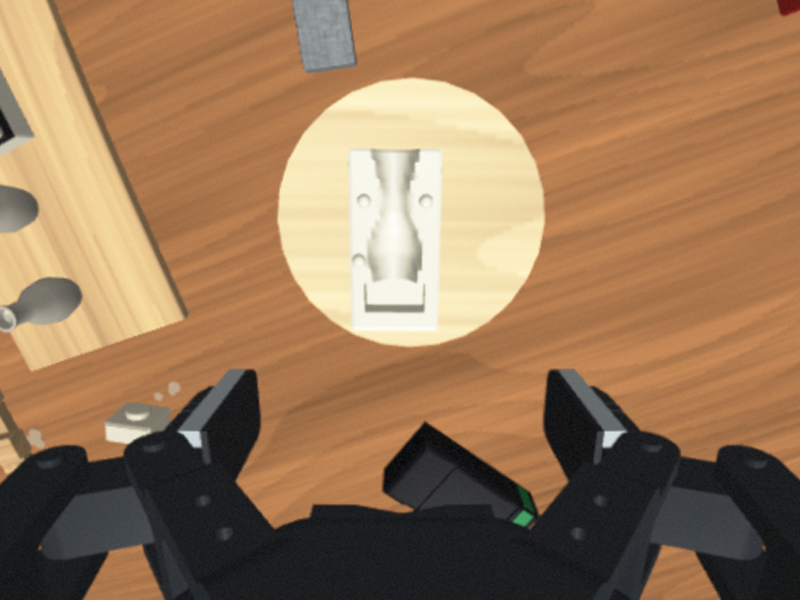

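The lower half fills pixels x 349–441 and y 149–330, with its mouth up and pocket down. The base piece is at the lower left, about (138,422). I'll fit the lower half with a saturation mask.

```bash
python3 - <<'E'
from h import *
import json
p=json.load(open("pics/w1.json"));im=cv2.imread("pics/w1.png")
hsv=cv2.cvtColor(im,cv2.COLOR_BGR2HSV);m=np.zeros(im.shape[:2],np.uint8)
b=im.astype(int);sat=(b[...,2]-b[...,0])
m[75:230,195:320]=(sat[75:230,195:320]<38)*255
cs,_=cv2.findContours(m,cv2.RETR_EXTERNAL,cv2.CHAIN_APPROX_NONE);c=max(cs,key=cv2.contourArea)
w=on_z(p,c[:,0].astype(float),.056)[:,:2]
r=cv2.minAreaRect((w*1000).astype(np.float32));print(r)
print(on_z(p,np.array([[349,149],[441,150],[439,330],[352,330]])/1.5625,.056).round(4))
# pocket corners at rim & mouth
print(on_z(p,np.array([[365,311],[425,311]])/1.5625,.056).round(4))
E
```

```text
((513.8560180664062, -259.2114562988281), (63.86206817626953, 129.65765380859375), 69.58731079101562)
[[ 0.5846 -0.2528  0.056 ]
 [ 0.5626 -0.3111  0.056 ]
 [ 0.4416 -0.2682  0.056 ]
 [ 0.4637 -0.2074  0.056 ]]
[[ 0.4741 -0.2219  0.056 ]
 [ 0.4591 -0.2633  0.056 ]]
```

Request:
{"fn": "move_arm", "kwargs": {"series": [[-0.53, -0.83, 0.11, 0, 0, 0.28], [-0.55, -0.82, 0.11, 0, 0, 0.28], [-0.56, -0.81, 0.11, 0, 0, 0.28], [-0.58, -0.79, 0.11, 0, 0, 0.28], [-0.6, -0.78, 0.11, 0, 0, 0.28]]}}

```text
time: 2.15
tcp_pos: [0.4566, -0.0653, 0.2293]
tcp_rot: [0.973, -0.229, 0.0, -0.0]
wrist_force: [1.2, 0.1, 0.3]
width: 0.0855
gripper_force: 0.0
```

Request:
{"fn": "move_arm", "kwargs": {"series": [[-0.62, -0.77, 0.11, 0, 0, 0.28], [0, 0, 0, 0, 0, 0.28], [0, 0, 0, 0, 0, 0], [0, 0, 0, 0, 0, 0], [0, 0, 0, 0, 0, 0]]}}

```text
time: 2.65
tcp_pos: [0.4488, -0.0288, 0.225]
tcp_rot: [0.968, -0.251, 0.0, 0.0]
wrist_force: [-0.3, 0.9, 0.2]
width: 0.0855
gripper_force: 0.0
```

```bash
python3 - <<'E'
from h import *
import json
p=robot.camera_params("wrist");im=robot.snapshot("wrist")
json.dump({k:np.array(v).tolist() for k,v in p.items()},open("pics/w2.json","w"))
cv2.imwrite("pics/w2.png",im[...,::-1])
q=proj(p,[[.4425,.0095,.042]])[0];print(q, robot.get_obs()["tcp_pos"])
cv2.imwrite("pics/w2b.png",cv2.resize(im[...,::-1],None,fx=1.5625,fy=1.5625,interpolation=cv2.INTER_CUBIC))
E
```

```text
[229.16250741 191.78635081] [ 0.44877054 -0.02871691  0.22496544]
```

View pics/w2b.png

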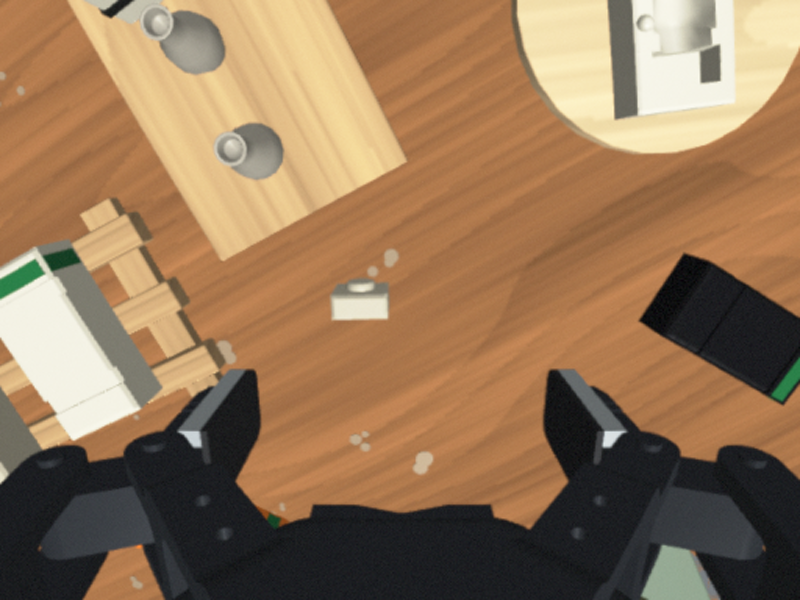

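The base piece's top face spans about (332,294) to (388,320), with its boss up in the picture towards +x. Its sides run parallel to the image axes, so the heading is close to -29°.

```bash
python3 - <<'E'
from h import *
import json
p=json.load(open("pics/w2.json"));im=cv2.imread("pics/w2.png")
q=on_z(p,np.array([[332,293.5],[387.5,293],[388,319],[332,320]])/1.5625,.042);print(q.round(4),q.mean(0))
x,y,w,h=204,175,56,40
b=im[y:y+h,x:x+w].astype(int);m=((b.sum(2)>560)&(b[...,2]-b[...,0]<45)).astype(np.uint8)*255
cs,_=cv2.findContours(m,cv2.RETR_EXTERNAL,cv2.CHAIN_APPROX_NONE);c=max(cs,key=cv2.contourArea)
print(cv2.minAreaRect((on_z(p,c[:,0]+np.array([x,y],float),.042)[:,:2]*1000).astype(np.float32)))
print(m.sum()//255)
q=on_z(p,np.array([[36,249],[139,404],[71,439]])/1.5625,.068);print(q.round(4))
cc=(.4393,.0)
E
```

```text
[[ 0.4552  0.0232  0.042 ]
 [ 0.4367 -0.011   0.042 ]
 [ 0.4199 -0.0019  0.042 ]
 [ 0.4385  0.0334  0.042 ]] [0.43758764 0.01092777 0.042     ]
((437.4190368652344, 11.567992210388184), (37.899009704589844, 14.941214561462402), 61.03107452392578)
504
[[0.5802 0.1721 0.068 ]
 [0.4569 0.1782 0.068 ]
 [0.4587 0.2428 0.068 ]]
```

```bash
python3 -c "
from h import *
rows([.4376,.0112,.085],-29,5)
rows([.4376,.0112,.026],-29,7)"
```

```text
tcp [ 0.4488 -0.0287  0.225 ] eul [0.   0.01 0.05] F [-0.8  0.7  0.8] w 0.0853 t 2.7
[-0.15, -0.15, 0.7, -0.0, -0.0, -0.0]
[-0.15, -0.15, 0.7, -0.0, -0.0, -0.0]
[-0.15, -0.15, 0.7, -0.0, -0.0, -0.0]
[-0.15, -0.15, 0.7, -0.0, -0.0, -0.0]
[-0.15, -0.15, 0.7, -0.0, -0.0, -0.0]
tcp [ 0.4488 -0.0287  0.225 ] eul [0.   0.01 0.05] F [-0.8  0.7  0.8] w 0.0853 t 2.7
[-0.1, -0.11, 0.71, -0.0, -0.0, -0.0]
[-0.1, -0.11, 0.71, -0.0, -0.0, -0.0]
[-0.1, -0.11, 0.71, -0.0, -0.0, -0.0]
[-0.1, -0.11, 0.71, -0.0, -0.0, -0.0]
[-0.1, -0.11, 0.71, -0.0, -0.0, -0.0]
[-0.1, -0.11, 0.71, -0.0, -0.0, -0.0]
[-0.1, -0.11, 0.71, -0.0, -0.0, -0.0]
```

Request:
{"fn": "move_arm", "kwargs": {"series": [[-0.25, -0.25, 0.5, 0, 0, 0], [-0.25, -0.25, 0.7, 0, 0, 0], [-0.24, -0.26, 0.8, 0, 0, 0], [0, 0, 0.8, 0, 0, 0], [0, 0, 0.7, 0, 0, 0]], "grip": 66}}

```text
time: 3.2
tcp_pos: [0.4375, 0.0129, 0.0836]
tcp_rot: [0.968, -0.25, -0.0, -0.0]
wrist_force: [0.6, -0.6, -0.2]
width: 0.0658
gripper_force: 0.0
```

Request:
{"fn": "move_arm", "kwargs": {"series": [[0, 0, 0, 0, 0, 0], [0, 0, 0, 0, 0, 0], [0, 0, 0, 0, 0, 0], [0, 0, 0, 0, 0, 0], [0, 0, 0, 0, 0, 0]]}}

```text
time: 3.7
tcp_pos: [0.4378, 0.0132, 0.0857]
tcp_rot: [0.968, -0.25, 0.001, -0.0]
wrist_force: [-0.3, -0.0, 0.0]
width: 0.0661
gripper_force: 0.0
```

```bash
python3 - <<'E'
from h import *
p=robot.camera_params("wrist");im=robot.snapshot("wrist")
cv2.imwrite("pics/w3.png",im[...,::-1]);
rows([.4376,.0112,.026],-29,3)
c,s=np.cos(np.radians(-29)),np.sin(np.radians(-29))
for z in(.042,0):
  print(proj(p,[[.4376+c*a-s*b,.0112+s*a+c*b,z] for a,b in((9,20),(9,-20),(-9,-20),(-9,20)) for a,b in[(a/1e3,b/1e3)]]).round(1).tolist())
cv2.imwrite("pics/w3b.png",cv2.resize(im[100:384,60:440,::-1],None,fx=2,fy=2,interpolation=cv2.INTER_CUBIC))
E
```

```text
tcp [0.4378 0.0132 0.0855] eul [ 0.04  0.05 -0.02] F [0.6 0.3 0.2] w 0.0661 t 3.75
[0.01, 0.02, 0.5, -0.0, -0.0, 0.0]
[0.01, 0.02, 0.5, -0.0, -0.0, 0.0]
[0.01, 0.02, 0.5, -0.0, -0.0, 0.0]
[[228.1, 199.1], [291.4, 199.2], [290.5, 225.8], [228.8, 225.7]]
[[233.2, 183.2], [285.5, 183.3], [284.9, 205.7], [233.6, 205.6]]
```

View pics/w3b.png

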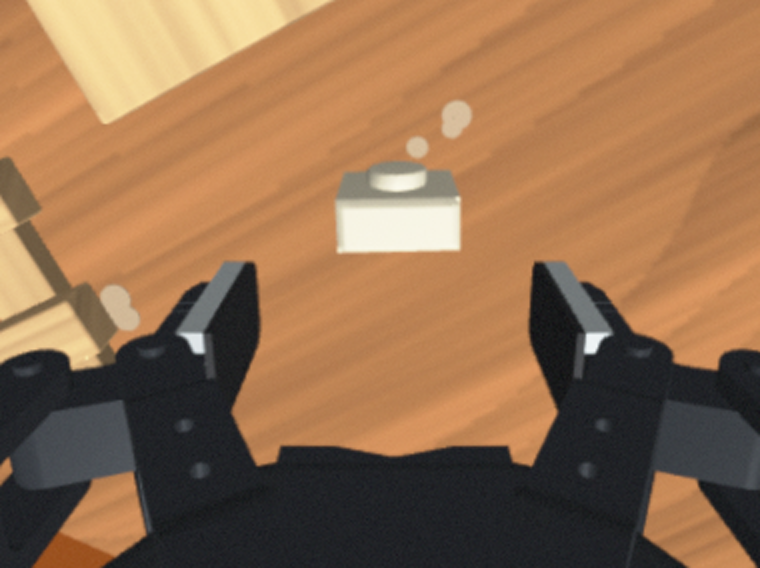

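The piece's top face spans full-frame pixels (229,199) to (290,226), within 1 px of the prediction. I'll descend and grip.

Request:
{"fn": "move_arm", "kwargs": {"series": [[0, 0.05, 0.5, 0, 0, 0], [0, 0, 0.5, 0, 0, 0], [0, 0, 0.49, 0, 0, 0], [0, 0, 0, 0, 0, 0], [0, 0, 0, 0, 0, 0]]}}

```text
time: 4.25
tcp_pos: [0.4365, 0.0113, 0.0258]
tcp_rot: [0.968, -0.25, -0.0, 0.0]
wrist_force: [0.2, -0.5, -0.2]
width: 0.0656
gripper_force: 0.0
```

Request:
{"fn": "move_arm", "kwargs": {"series": [[0, 0, 0, 0, 0, 0], [0, 0, 0, 0, 0, 0], [0, 0, 0, 0, 0, 0], [0, 0, 0, 0, 0, 0], [0, 0, 0, 0, 0, 0]], "grip": 30, "newtons": 25}}

```text
time: 4.75
tcp_pos: [0.4369, 0.0114, 0.0263]
tcp_rot: [0.968, -0.25, 0.001, -0.0]
wrist_force: [-0.3, -0.5, 11.9]
width: 0.0395
gripper_force: 24.1
```

```bash
python3 - <<'E'
from h import *
im=robot.snapshot("wrist");cv2.imwrite("pics/w4.png",im[...,::-1])
o=robot.get_obs();print(o["tcp_pos"],o["width"],o["gripper_force"],o["wrist_force"])
E
```

```text
[0.43693733 0.0114258  0.02625663] 0.039376887737564994 24.133999943733215 [-0.52966114 -1.20364064 12.11071827]
```

Request:
{"fn": "move_arm", "kwargs": {"series": [[0, 0, -0.5, 0, 0, 0], [0, 0, -0.8, 0, 0, 0], [0, 0, -0.8, 0, 0, 0], [0, 0, -0.8, 0, 0, 0], [0, 0, 0, 0, 0, 0]]}}

```text
time: 5.3
tcp_pos: [0.4376, 0.0116, 0.1449]
tcp_rot: [0.968, -0.25, 0.002, -0.001]
wrist_force: [0.7, -0.1, -0.5]
width: 0.0392
gripper_force: 26.8
```

```bash
python3 -c "
from h import *
rows([.476,-.245,.125],-20.3,10);print(robot.get_obs()['gripper_force'])"
```

```text
tcp [0.4376 0.0116 0.1449] eul [0.16 0.26 8.67] F [ 0.7 -0.1 -0.5] w 0.0392 t 5.3
[0.39, 0.51, 0.05, -0.0, -0.01, -0.19]
[0.39, 0.52, 0.05, -0.0, -0.01, -0.19]
[0.38, 0.53, 0.05, -0.0, -0.01, -0.19]
[0.37, 0.53, 0.05, -0.0, -0.01, -0.19]
[0.36, 0.54, 0.05, -0.0, -0.01, -0.19]
[0.35, 0.54, 0.05, -0.0, -0.01, -0.19]
[0.35, 0.55, 0.05, -0.0, -0.01, -0.19]
[0.34, 0.55, 0.05, -0.0, -0.01, -0.19]
[0.33, 0.56, 0.05, -0.0, -0.01, -0.19]
[0.32, 0.56, 0.05, -0.0, -0.01, -0.19]
26.812970638275146
```

Request:
{"fn": "move_arm", "kwargs": {"series": [[0.39, 0.51, 0.05, 0, 0, -0.19], [0.39, 0.52, 0.05, 0, 0, -0.19], [0.38, 0.53, 0.05, 0, 0, -0.19], [0.37, 0.53, 0.05, 0, 0, -0.19], [0.36, 0.54, 0.05, 0, 0, -0.19]]}}

```text
time: 5.8
tcp_pos: [0.4556, -0.1178, 0.1313]
tcp_rot: [0.977, -0.213, 0.0, -0.0]
wrist_force: [0.1, -0.5, -0.4]
width: 0.0393
gripper_force: 26.8
```

Request:
{"fn": "move_arm", "kwargs": {"series": [[0.35, 0.54, 0.05, 0, 0, -0.19], [0.35, 0.55, 0.05, 0, 0, -0.19], [0.34, 0.55, 0.05, 0, 0, -0.19], [0.33, 0.56, 0.05, 0, 0, -0.19], [0.32, 0.56, 0.05, 0, 0, -0.19]]}}

```text
time: 6.3
tcp_pos: [0.4748, -0.2458, 0.1213]
tcp_rot: [0.984, -0.176, -0.0, -0.0]
wrist_force: [0.1, 0.0, -0.8]
width: 0.0396
gripper_force: 26.8
```

Request:
{"fn": "move_arm", "kwargs": {"series": [[0, 0, 0, 0, 0, 0], [0, 0, 0, 0, 0, 0], [0, 0, 0, 0, 0, 0], [0, 0, 0, 0, 0, 0], [0, 0, 0, 0, 0, 0]]}}

```text
time: 6.8
tcp_pos: [0.475, -0.2443, 0.1214]
tcp_rot: [0.984, -0.176, 0.0, -0.0]
wrist_force: [-0.8, -0.2, 1.2]
width: 0.0393
gripper_force: 26.8
```

```bash
python3 - <<'E'
from h import *
import json
p=robot.camera_params("wrist");im=robot.snapshot("wrist")
json.dump({k:np.array(v).tolist() for k,v in p.items()},open("pics/w5.json","w"))
cv2.imwrite("pics/w5.png",im[...,::-1]);
rows([.476,-.245,.0605],-20.3,3)
cv2.imwrite("pics/w5b.png",cv2.resize(im[20:304,80:440,::-1],None,fx=2.1,fy=2.1,interpolation=cv2.INTER_CUBIC))
E
```

```text
tcp [ 0.475  -0.2444  0.1214] eul [ 0.01 -0.   -0.05] F [ 1.2 -0.5 -1. ] w 0.0389 t 6.85
[0.01, 0.0, 0.51, -0.0, 0.0, 0.0]
[0.01, 0.0, 0.51, -0.0, 0.0, 0.0]
[0.01, 0.0, 0.51, -0.0, 0.0, 0.0]
```

View pics/w5b.png

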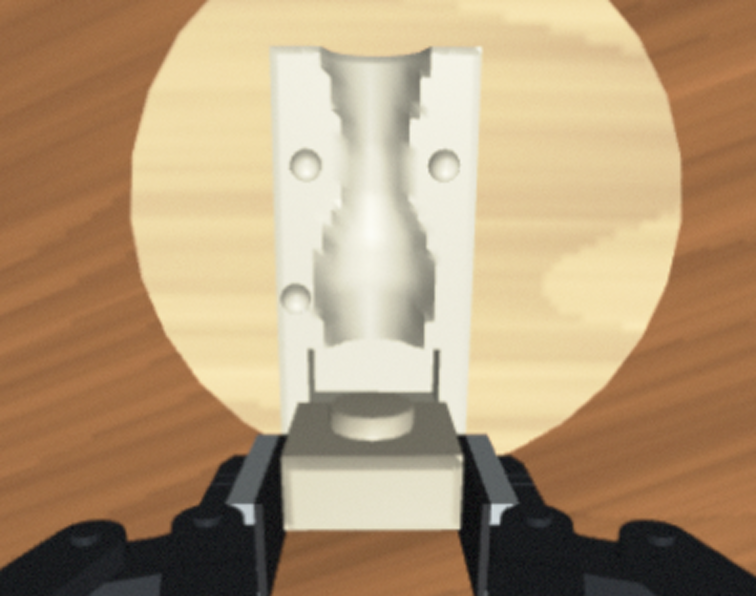

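The piece hangs between the fingers with its boss forward. Its top face spans crop pixels (283,461) to (461,530). The pocket walls show at x=312 and 437, and the mouth corners are at (272,47) and (481,47). I'll compute the residual offset.

```bash
python3 - <<'E'
from h import *
import json
p=json.load(open("pics/w5.json"))
f=lambda q:np.array(q)/2.1+[80-.26,20-.26]
L=on_z(p,f([[272,47],[481,47],[284,425],[466,425]]),.056);print(L.round(4))
P=on_z(p,f([[283,461],[462,461],[460,530],[285,530]]),.1372);print(P.round(4),P.mean(0).round(4))
K=on_z(p,f([[312,350],[438,350]]),.056);print(K.round(4))
tcp=np.array([.475,-.2444]);h=np.radians(-20.3);u=np.array([np.cos(h),np.sin(h)]);v=np.array([-u[1],u[0]])
for n,q in(("lower",L),("piece",P),("pocket",K),("pred centre",np.array([[.5139,-.2592,0]]))):print(n,[((x[:2]-tcp)@u*1e3,(x[:2]-tcp)@v*1e3) for x in q] and np.array([((x[:2]-tcp)@u*1e3,(x[:2]-tcp)@v*1e3) for x in q]).round(1).tolist())
E
```

```text
[[ 0.5849 -0.2529  0.056 ]
 [ 0.5633 -0.3116  0.056 ]
 [ 0.4721 -0.211   0.056 ]
 [ 0.4505 -0.2698  0.056 ]]
[[ 0.49   -0.2298  0.1372]
 [ 0.4769 -0.2655  0.1372]
 [ 0.4613 -0.26    0.1372]
 [ 0.4746 -0.2239  0.1372]] [ 0.4757 -0.2448  0.1372]
[[ 0.4935 -0.2299  0.056 ]
 [ 0.4791 -0.2692  0.056 ]]
lower [[106.0, 30.2], [106.2, -32.4], [-14.3, 30.3], [-14.1, -32.3]]
piece [[9.0, 18.9], [9.1, -19.1], [-7.5, -19.4], [-7.6, 19.1]]
pocket [[12.4, 20.0], [12.4, -21.9]]
pred centre [[41.6, -0.4]]
```

Request:
{"fn": "move_arm", "kwargs": {"series": [[0.01, 0.02, 0.4, 0, 0, 0], [0, 0, 0.4, 0, 0, 0], [0, 0, 0, 0, 0, 0], [0, 0, 0.1, 0, 0, 0], [0, 0, 0, 0, 0, 0]]}}

```text
time: 7.35
tcp_pos: [0.4751, -0.2457, 0.0856]
tcp_rot: [0.984, -0.176, 0.0, -0.0]
wrist_force: [-0.6, -1.1, -0.5]
width: 0.0393
gripper_force: 26.8
```

Request:
{"fn": "move_arm", "kwargs": {"series": [[0, 0, 0.1, 0, 0, 0], [0, 0, 0.1, 0, 0, 0], [0, 0, 0.05, 0, 0, 0], [0, 0, 0, 0, 0, 0], [0, 0, 0, 0, 0, 0]]}}

```text
time: 7.85
tcp_pos: [0.475, -0.2457, 0.0753]
tcp_rot: [0.984, -0.176, -0.0, -0.0]
wrist_force: [0.5, 1.0, -0.3]
width: 0.0388
gripper_force: 26.8
```

Request:
{"fn": "move_arm", "kwargs": {"series": [[0, 0, 0.1, 0, 0, 0], [0, 0, 0.1, 0, 0, 0], [0, 0, 0.1, 0, 0, 0], [0, 0, 0, 0, 0, 0], [0, 0, 0, 0, 0, 0]]}}

```text
time: 8.35
tcp_pos: [0.475, -0.2457, 0.0632]
tcp_rot: [0.984, -0.176, -0.0, -0.0]
wrist_force: [-0.2, -0.1, 0.0]
width: 0.0394
gripper_force: 26.8
```

```bash
python3 - <<'E'
from h import *
o=robot.get_obs();print(o["tcp_pos"],o["wrist_force"],o["torque"])
for n in("wrist","side","scene"):cv2.imwrite(f"pics/{n}6.png",robot.snapshot(n)[...,::-1])
print(proj(robot.camera_params("scene"),[[.515,-.26,.056]]),proj(robot.camera_params("side"),[[.515,-.26,.056]]))
E
```

```text
[ 0.47495564 -0.24571338  0.06316933] [-0.2439343  -0.07978678  0.04633582] [0.01301243 0.07035522 0.02688847]
[[200.50475169 260.21824223]] [[249.34459342 155.1945679 ]]
```

Request:
{"fn": "move_arm", "kwargs": {"series": [[0, 0, 0.04, 0, 0, 0], [0, 0, 0.03, 0, 0, 0], [0, 0, 0, 0, 0, 0], [0, 0, 0, 0, 0, 0], [0, 0, 0, 0, 0, 0]]}}

```text
time: 9.0
tcp_pos: [0.475, -0.2457, 0.0605]
tcp_rot: [0.984, -0.176, -0.0, -0.0]
wrist_force: [-1.1, -0.6, -1.4]
width: 0.0391
gripper_force: 26.8
```

Request:
{"fn": "move_arm", "kwargs": {"series": [[0, 0, 0.02, 0, 0, 0], [0, 0, 0, 0, 0, 0], [0, 0, 0, 0, 0, 0], [0, 0, 0, 0, 0, 0], [0, 0, 0, 0, 0, 0]]}}

```text
time: 9.5
tcp_pos: [0.4751, -0.2458, 0.0603]
tcp_rot: [0.984, -0.176, 0.0, -0.0]
wrist_force: [-2.6, 1.9, 13.7]
width: 0.0392
gripper_force: 28.4
```

Request:
{"fn": "move_arm", "kwargs": {"series": [[0, 0, 0.015, 0, 0, 0], [0, 0, 0, 0, 0, 0], [0, 0, 0, 0, 0, 0], [0, 0, 0, 0, 0, 0], [0, 0, 0, 0, 0, 0]]}}

```text
time: 10.0
tcp_pos: [0.4752, -0.2458, 0.0602]
tcp_rot: [0.984, -0.176, 0.001, 0.0]
wrist_force: [-4.1, 3.3, 26.6]
width: 0.0392
gripper_force: 29.8
```

Request:
{"fn": "move_arm", "kwargs": {"series": [[0, 0, -0.015, 0, 0, 0], [0, 0, 0, 0, 0, 0], [0, 0, 0, 0, 0, 0], [0, 0, 0, 0, 0, 0], [0, 0, 0, 0, 0, 0]]}}

```text
time: 10.5
tcp_pos: [0.4751, -0.2458, 0.0603]
tcp_rot: [0.984, -0.176, 0.0, 0.0]
wrist_force: [-2.6, 1.8, 14.1]
width: 0.0391
gripper_force: 28.4
```

Request:
{"fn": "move_arm", "kwargs": {"series": [[0, 0, 0, 0, 0, 0], [0, 0, 0, 0, 0, 0], [0, 0, 0, 0, 0, 0], [0, 0, 0, 0, 0, 0], [0, 0, 0, 0, 0, 0]], "grip": 56}}

```text
time: 11.0
tcp_pos: [0.475, -0.2457, 0.0596]
tcp_rot: [0.984, -0.176, -0.0, -0.0]
wrist_force: [0.6, -1.2, -0.2]
width: 0.0557
gripper_force: 0.0
```

Request:
{"fn": "move_arm", "kwargs": {"series": [[0, 0, -0.5, 0, 0, 0], [0, 0, -0.8, 0, 0, 0], [0, 0, -0.9, 0, 0, 0], [0, 0, -0.9, 0, 0, 0], [0, 0, 0, 0, 0, 0]]}}

```text
time: 11.5
tcp_pos: [0.4762, -0.2465, 0.1876]
tcp_rot: [0.984, -0.176, 0.003, 0.001]
wrist_force: [1.2, -0.4, -1.1]
width: 0.0559
gripper_force: 0.0
```

Request:
{"fn": "move_arm", "kwargs": {"series": [[0, 0, 0, 0, 0, 0], [0, 0, 0, 0, 0, 0], [0, 0, 0, 0, 0, 0], [0, 0, 0, 0, 0, 0], [0, 0, 0, 0, 0, 0]], "grip": 85}}

```text
time: 12.0
tcp_pos: [0.4749, -0.2457, 0.1833]
tcp_rot: [0.984, -0.176, -0.0, -0.0]
wrist_force: [-0.4, -0.5, 0.8]
width: 0.0853
gripper_force: 0.0
```

```bash
python3 - <<'E'
from h import *
import json
p=robot.camera_params("wrist");im=robot.snapshot("wrist")
json.dump({k:np.array(v).tolist() for k,v in p.items()},open("pics/w7.json","w"))
cv2.imwrite("pics/w7.png",im[...,::-1]);
rows([.52,.205,.27],0,13)
cv2.imwrite("pics/w7b.png",cv2.resize(im[20:304,80:440,::-1],None,fx=2.1,fy=2.1,interpolation=cv2.INTER_CUBIC))
E
```

```text
tcp [ 0.4749 -0.2457  0.1834] eul [ 1.000e-02 -3.000e-02  2.029e+01] F [ 0.7 -0.1  0.3] w 0.0847 t 12.05
[-0.22, -0.84, -0.17, -0.0, 0.0, -0.34]
[-0.2, -0.85, -0.17, -0.0, 0.0, -0.34]
[-0.17, -0.85, -0.17, -0.0, 0.0, -0.34]
[-0.15, -0.86, -0.17, -0.0, 0.0, -0.34]
[-0.13, -0.86, -0.17, -0.0, 0.0, -0.34]
[-0.1, -0.87, -0.17, -0.0, 0.0, -0.34]
[-0.08, -0.87, -0.17, -0.0, 0.0, -0.34]
[-0.06, -0.87, -0.17, -0.0, 0.0, -0.34]
[-0.03, -0.87, -0.17, -0.0, 0.0, -0.34]
[-0.01, -0.87, -0.17, -0.0, 0.0, -0.34]
[0.02, -0.87, -0.17, -0.0, 0.0, -0.34]
[0.04, -0.87, -0.17, -0.0, 0.0, -0.34]
[0.06, -0.87, -0.17, -0.0, 0.0, -0.34]
```

View pics/w7b.png

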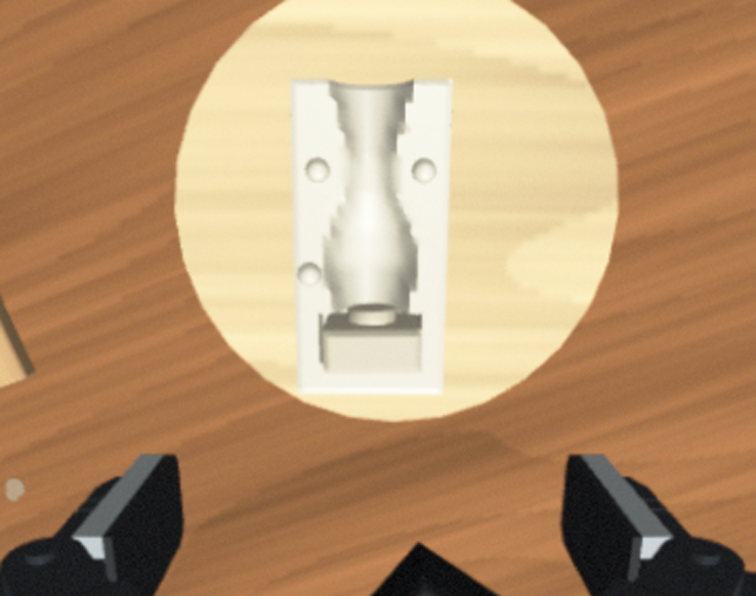

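The base piece is seated with its boss facing the hollow. The lower half's corners are at crop pixels (292,80), (451,80), (441,392) and (299,392).

```bash
python3 - <<'E'
from h import *
import json
p=json.load(open("pics/w7.json"))
f=lambda q:np.array(q)/2.1+[80-.26,20-.26]
L=on_z(p,f([[292,80],[451,80],[441,392],[299,392]]),.056)[:,:2]
M=(L[0]+L[1])/2;B=(L[2]+L[3])/2;d=M-B;print(L.round(4),M,B,np.linalg.norm(d),L.mean(0),np.degrees(np.arctan2(d[1],d[0])))
im=cv2.imread("pics/w7.png");b=im.astype(int);m=np.zeros(im.shape[:2],np.uint8);S=np.s_[45:220,205:305]
m[S]=((b[...,2]-b[...,0])[S]<38)*255
cs,_=cv2.findContours(m,cv2.RETR_EXTERNAL,cv2.CHAIN_APPROX_NONE);c=max(cs,key=cv2.contourArea)
print(cv2.minAreaRect((on_z(p,c[:,0].astype(float),.056)[:,:2]*1000).astype(np.float32)))
s=robot.camera_params("scene");print(on_z(s,np.array([[516,326],[400,230]])/1.5625,[.142,0]).round(3))
E
```

```text
[[ 0.5849 -0.2529]
 [ 0.5633 -0.3113]
 [ 0.443  -0.2663]
 [ 0.4646 -0.2078]] [ 0.57406688 -0.28210586] [ 0.45382196 -0.23702547] 0.1284176154720672 [ 0.51394442 -0.25956566] -20.551258821764968
((513.6993408203125, -259.1871643066406), (63.52742385864258, 129.14187622070312), 69.49320983886719)
[[0.716 0.02  0.142]
 [0.296 0.245 0.   ]]
```

Request:
{"fn": "move_arm", "kwargs": {"series": [[-0.22, -0.84, -0.17, 0, 0, -0.34], [-0.2, -0.85, -0.17, 0, 0, -0.34], [-0.17, -0.85, -0.17, 0, 0, -0.34], [-0.15, -0.86, -0.17, 0, 0, -0.34], [-0.13, -0.86, -0.17, 0, 0, -0.34]]}}

```text
time: 12.55
tcp_pos: [0.492, -0.0712, 0.2179]
tcp_rot: [0.994, -0.108, -0.0, -0.0]
wrist_force: [0.4, 0.9, -0.5]
width: 0.0852
gripper_force: 0.0
```

Request:
{"fn": "move_arm", "kwargs": {"series": [[-0.1, -0.87, -0.17, 0, 0, -0.34], [-0.08, -0.87, -0.17, 0, 0, -0.34], [-0.06, -0.87, -0.17, 0, 0, -0.34], [-0.03, -0.87, -0.17, 0, 0, -0.34], [-0.01, -0.87, -0.17, 0, 0, -0.34]]}}

```text
time: 13.05
tcp_pos: [0.5093, 0.1026, 0.252]
tcp_rot: [0.999, -0.04, -0.0, -0.0]
wrist_force: [1.2, -0.0, -0.8]
width: 0.0847
gripper_force: 0.0
```

Request:
{"fn": "move_arm", "kwargs": {"series": [[0.02, -0.87, -0.17, 0, 0, -0.34], [0.04, -0.87, -0.17, 0, 0, -0.34], [0.06, -0.87, -0.17, 0, 0, -0.34], [0, 0, 0, 0, 0, 0], [0, 0, 0, 0, 0, 0]]}}

```text
time: 13.55
tcp_pos: [0.5197, 0.2053, 0.2718]
tcp_rot: [1.0, 0.0, -0.0, 0.0]
wrist_force: [-0.2, -0.5, -1.2]
width: 0.0849
gripper_force: 0.0
```

Request:
{"fn": "move_arm", "kwargs": {"series": [[0, 0, 0, 0, 0, 0], [0, 0, 0, 0, 0, 0], [0, 0, 0, 0, 0, 0], [0, 0, 0, 0, 0, 0], [0, 0, 0, 0, 0, 0]]}}

```text
time: 14.05
tcp_pos: [0.52, 0.2049, 0.2721]
tcp_rot: [1.0, -0.0, 0.0, -0.0]
wrist_force: [0.2, 0.2, -0.5]
width: 0.0849
gripper_force: 0.0
```

```bash
python3 - <<'E'
from h import *
import json
p=robot.camera_params("wrist");im=robot.snapshot("wrist")
json.dump({k:np.array(v).tolist() for k,v in p.items()},open("pics/w8.json","w"))
cv2.imwrite("pics/w8.png",im[...,::-1]);
rows([.52,.205,.27],0,1)
cv2.imwrite("pics/w8b.png",cv2.resize(im[20:304,80:440,::-1],None,fx=2.1,fy=2.1,interpolation=cv2.INTER_CUBIC))
E
```

```text
tcp [0.5199 0.205  0.2721] eul [ 0.01 -0.    0.03] F [-0.7 -0.5 -0. ] w 0.0852 t 14.1
[0.0, -0.0, 0.05, -0.0, 0.0, -0.01]
```

View pics/w8b.png

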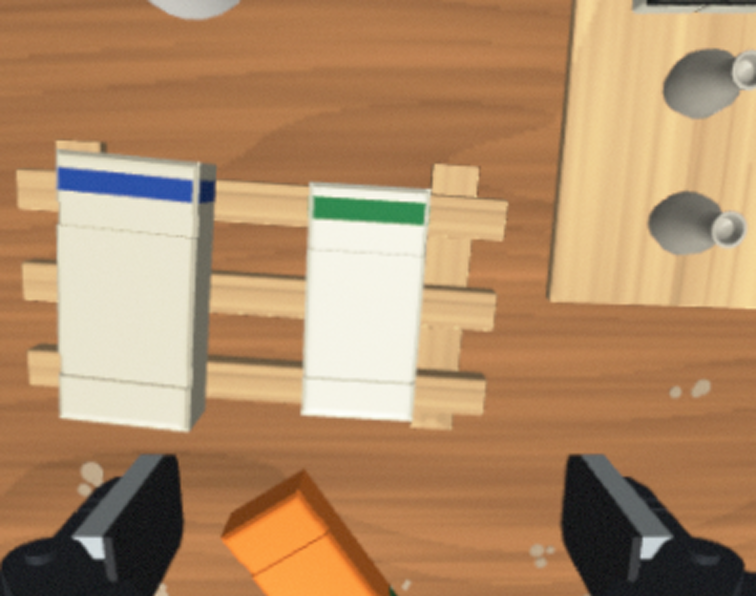

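The green-striped top has its corners at crop pixels (311,185), (430,190), (413,420) and (302,414), with the stripe up (mouth towards +x). The gap to the blue half is ample.

```bash
python3 - <<'E'
from h import *
import json
p=json.load(open("pics/w8.json"))
f=lambda q:np.array(q)/2.1+[80-.26,20-.26]
L=on_z(p,f([[311,184],[430,189],[413,420],[302,414]]),.068)[:,:2]
M=(L[0]+L[1])/2;B=(L[2]+L[3])/2;d=M-B;print(L.round(4),np.linalg.norm(d),L.mean(0),np.degrees(np.arctan2(d[1],d[0])))
w=[L[0]-L[1],L[3]-L[2]];print([(np.linalg.norm(a),np.degrees(np.arctan2(a[1],a[0]))-90) for a in w])
im=cv2.imread("pics/w8.png");b=im.astype(int);m=np.zeros(im.shape[:2],np.uint8);S=np.s_[100:228,215:295]
m[S]=(((b[...,2]-b[...,0])[S]<40)&(b.sum(2)[S]>450)|((b[...,1]-b[...,2])[S]>40))*255
m=cv2.morphologyEx(m,cv2.MORPH_CLOSE,np.ones((3,3)))
cs,_=cv2.findContours(m,cv2.RETR_EXTERNAL,cv2.CHAIN_APPROX_NONE);c=max(cs,key=cv2.contourArea)
print(cv2.minAreaRect((on_z(p,c[:,0].astype(float),.068)[:,:2]*1000).astype(np.float32)))
E
```

```text
[[0.5858 0.2367]
 [0.5833 0.1747]
 [0.4552 0.1815]
 [0.4588 0.2449]] 0.1277364588924931 [0.520778   0.20944743] -3.3608290520435298
[(np.float64(0.062070330645727034), np.float64(-2.3555920544333446)), (np.float64(0.06344424143126509), np.float64(-3.2580247521817682))]
((520.9719848632812, 209.90835571289062), (63.300174713134766, 128.58665466308594), 86.45268249511719)
```

```bash
python3 -c "
from h import *
rows([.521,.2097,.10],-3.3,5)"
```

```text
tcp [0.5199 0.205  0.2721] eul [ 0.01 -0.   -3.27] F [-0.7 -0.5 -0. ] w 0.0852 t 14.1
[0.01, -0.02, 0.86, -0.0, 0.0, 0.14]
[0.01, -0.02, 0.86, -0.0, 0.0, 0.14]
[0.0, -0.02, 0.86, -0.0, 0.0, 0.14]
[0.0, -0.02, 0.86, -0.0, 0.0, 0.14]
[0.0, -0.02, 0.86, -0.0, 0.0, 0.14]
```

Request:
{"fn": "move_arm", "kwargs": {"series": [[0.01, -0.06, 0.7, 0, 0, 0.36], [0.01, -0.06, 0.8, 0, 0, 0.35], [0, 0, 0.9, 0, 0, 0], [0, 0, 0.9, 0, 0, 0], [0, 0, 0.8, 0, 0, 0]]}}

```text
time: 14.6
tcp_pos: [0.5205, 0.2098, 0.1066]
tcp_rot: [1.0, -0.029, -0.0, 0.0]
wrist_force: [1.2, 0.2, 0.2]
width: 0.0849
gripper_force: 0.0
```

Request:
{"fn": "move_arm", "kwargs": {"series": [[0, 0, 0, 0, 0, 0], [0, 0, 0, 0, 0, 0], [0, 0, 0, 0, 0, 0], [0, 0, 0, 0, 0, 0], [0, 0, 0, 0, 0, 0]]}}

```text
time: 15.1
tcp_pos: [0.5211, 0.2101, 0.1091]
tcp_rot: [1.0, -0.029, 0.001, -0.0]
wrist_force: [0.6, -0.1, -0.7]
width: 0.085
gripper_force: 0.0
```

```bash
python3 - <<'E'
from h import *
p=robot.camera_params("wrist");im=robot.snapshot("wrist");cv2.imwrite("pics/w9.png",im[...,::-1])
rows([.521,.2097,.034],-3.3,4)
# top outline check by mask
b=im.astype(int);m=(((b[...,2]-b[...,0])<40)&(b.sum(2)>500)|((b[...,1]-b[...,2])>40)).astype(np.uint8)*255
m[260:]=0
cs,_=cv2.findContours(cv2.morphologyEx(m,cv2.MORPH_CLOSE,np.ones((3,3))),cv2.RETR_EXTERNAL,cv2.CHAIN_APPROX_NONE)
for c in cs:
    if cv2.contourArea(c)>2000:
        print(cv2.boundingRect(c),cv2.minAreaRect((on_z(p,c[:,0].astype(float),.068)[:,:2]*1000).astype(np.float32)))
E
```

```text
tcp [0.521  0.21   0.1089] eul [ 0.04  0.06 -0.02] F [-1.3  0.   0.7] w 0.085 t 15.15
[-0.0, 0.0, 0.47, -0.0, -0.0, 0.0]
[-0.0, 0.0, 0.47, -0.0, -0.0, 0.0]
[-0.0, 0.0, 0.47, -0.0, -0.0, 0.0]
[-0.0, 0.0, 0.47, -0.0, -0.0, 0.0]
(0, 100, 117, 160) ((547.2518920898438, 342.14117431640625), (84.84158325195312, 110.59058380126953), 82.77638244628906)
(0, 0, 512, 260) ((566.8447875976562, 196.513671875), (330.7308349609375, 161.21554565429688), 87.11538696289062)
```

Request:
{"fn": "move_arm", "kwargs": {"series": [[0, 0, 0.4, 0, 0, 0], [0, 0, 0.4, 0, 0, 0], [0, 0, 0.2, 0, 0, 0], [0, 0, 0, 0, 0, 0], [0, 0, 0, 0, 0, 0]]}}

```text
time: 15.65
tcp_pos: [0.521, 0.2099, 0.0687]
tcp_rot: [1.0, -0.029, 0.0, -0.0]
wrist_force: [0.2, 0.5, -0.6]
width: 0.0845
gripper_force: 0.0
```

Request:
{"fn": "move_arm", "kwargs": {"series": [[0, 0, 0.3, 0, 0, 0], [0, 0, 0.3, 0, 0, 0], [0, 0, 0.2, 0, 0, 0], [0, 0, 0, 0, 0, 0], [0, 0, 0, 0, 0, 0]]}}

```text
time: 16.15
tcp_pos: [0.5207, 0.2098, 0.036]
tcp_rot: [1.0, -0.029, -0.0, 0.0]
wrist_force: [0.0, -1.1, 0.4]
width: 0.0849
gripper_force: 0.0
```

Request:
{"fn": "move_arm", "kwargs": {"series": [[0, 0, 0, 0, 0, 0], [0, 0, 0, 0, 0, 0], [0, 0, 0, 0, 0, 0], [0, 0, 0, 0, 0, 0], [0, 0, 0, 0, 0, 0]], "grip": 50, "newtons": 70}}

```text
time: 16.65
tcp_pos: [0.521, 0.2099, 0.0368]
tcp_rot: [1.0, -0.029, 0.0, -0.0]
wrist_force: [-1.6, -0.7, 7.8]
width: 0.0627
gripper_force: 77.8
```

Request:
{"fn": "move_arm", "kwargs": {"series": [[0, 0, 0, 0, 0, 0], [0, 0, 0, 0, 0, 0], [0, 0, 0, 0, 0, 0], [0, 0, 0, 0, 0, 0], [0, 0, 0, 0, 0, 0]]}}

```text
time: 17.15
tcp_pos: [0.521, 0.2099, 0.0368]
tcp_rot: [1.0, -0.029, 0.0, -0.0]
wrist_force: [-1.9, -0.0, 8.6]
width: 0.0625
gripper_force: 77.8
```

Request:
{"fn": "move_arm", "kwargs": {"series": [[0, 0, -0.2, 0, 0, 0], [0, 0, -0.5, 0, 0, 0], [0, 0, -0.8, 0, 0, 0], [0, 0, -0.9, 0, 0, 0], [0, 0, -0.9, 0, 0, 0]]}}

```text
time: 17.65
tcp_pos: [0.5205, 0.2097, 0.17]
tcp_rot: [1.0, -0.029, -0.0, -0.0]
wrist_force: [-0.4, 0.7, -2.0]
width: 0.063
gripper_force: 77.3
```

Request:
{"fn": "move_arm", "kwargs": {"series": [[0, 0, -0.7, 0, 0, 0], [0, 0, -0.4, 0, 0, 0], [0, 0, 0, 0, 0, 0], [0, 0, 0, 0, 0, 0], [0, 0, 0, 0, 0, 0]]}}

```text
time: 18.15
tcp_pos: [0.5203, 0.2097, 0.2111]
tcp_rot: [1.0, -0.029, -0.001, 0.0]
wrist_force: [-0.8, -0.2, -2.6]
width: 0.0629
gripper_force: 77.4
```

```bash
python3 - <<'E'
from h import *
o=robot.get_obs();print(o["torque"].round(2) if hasattr(o["torque"],"round") else o["torque"],o["gripper_force"])
p=robot.camera_params("wrist");im=robot.snapshot("wrist");cv2.imwrite("pics/w10.png",im[...,::-1])
import json;json.dump({k:np.array(v).tolist() for k,v in p.items()},open("pics/w10.json","w"))
rows([.514,-.2595,.205],-20.4,20)
E
```

```text
[ 0.04 -0.    0.03] 77.39545360207558
tcp [0.5204 0.2097 0.2111] eul [ -0.05  -0.08 -17.12] F [-0.   0.2 -2.6] w 0.063 t 18.2
[0.03, 0.59, 0.01, 0.0, 0.0, 0.19]
[0.03, 0.59, 0.01, 0.0, 0.0, 0.19]
[0.04, 0.58, 0.01, 0.0, 0.0, 0.19]
[0.05, 0.58, 0.01, 0.0, 0.0, 0.19]
[0.06, 0.58, 0.01, 0.0, 0.0, 0.19]
[0.07, 0.58, 0.01, 0.0, 0.0, 0.19]
[0.08, 0.58, 0.01, 0.0, 0.0, 0.19]
[0.09, 0.58, 0.01, 0.0, 0.0, 0.19]
[0.1, 0.58, 0.01, 0.0, 0.0, 0.19]
[0.1, 0.58, 0.01, 0.0, 0.0, 0.19]
[0.11, 0.58, 0.01, 0.0, 0.0, 0.19]
[0.12, 0.57, 0.01, 0.0, 0.0, 0.19]
[0.13, 0.57, 0.01, 0.0, 0.0, 0.19]
[0.14, 0.57, 0.01, 0.0, 0.0, 0.19]
[0.15, 0.57, 0.01, 0.0, 0.0, 0.19]
[0.16, 0.57, 0.01, 0.0, 0.0, 0.19]
[0.16, 0.56, 0.01, 0.0, 0.0, 0.19]
[0.17, 0.56, 0.01, 0.0, 0.0, 0.19]
[0.18, 0.56, 0.01, 0.0, 0.0, 0.19]
[0.19, 0.56, 0.01, 0.0, 0.0, 0.19]
```

Request:
{"fn": "move_arm", "kwargs": {"series": [[0.02, 0.3, 0, 0, 0, 0.19], [0.03, 0.59, 0.01, 0, 0, 0.19], [0.04, 0.58, 0.01, 0, 0, 0.19], [0.05, 0.58, 0.01, 0, 0, 0.19], [0.06, 0.58, 0.01, 0, 0, 0.19]]}}

```text
time: 18.7
tcp_pos: [0.5189, 0.1025, 0.2102]
tcp_rot: [0.998, -0.067, -0.0, 0.0]
wrist_force: [0.1, -0.5, -1.5]
width: 0.0628
gripper_force: 77.3
```

Request:
{"fn": "move_arm", "kwargs": {"series": [[0.07, 0.58, 0.01, 0, 0, 0.19], [0.08, 0.58, 0.01, 0, 0, 0.19], [0.09, 0.58, 0.01, 0, 0, 0.19], [0.1, 0.58, 0.01, 0, 0, 0.19], [0.1, 0.58, 0.01, 0, 0, 0.19]]}}

```text
time: 19.2
tcp_pos: [0.5172, -0.0148, 0.2081]
tcp_rot: [0.994, -0.105, -0.0, 0.0]
wrist_force: [-0.4, 0.4, -2.3]
width: 0.0632
gripper_force: 77.3
```

Request:
{"fn": "move_arm", "kwargs": {"series": [[0.11, 0.58, 0.01, 0, 0, 0.19], [0.12, 0.57, 0.01, 0, 0, 0.19], [0.13, 0.57, 0.01, 0, 0, 0.19], [0.14, 0.57, 0.01, 0, 0, 0.19], [0.15, 0.57, 0.01, 0, 0, 0.19]]}}

```text
time: 19.7
tcp_pos: [0.5151, -0.132, 0.2061]
tcp_rot: [0.99, -0.143, -0.0, 0.0]
wrist_force: [-0.2, 0.2, -2.9]
width: 0.0628
gripper_force: 77.3
```

Request:
{"fn": "move_arm", "kwargs": {"series": [[0.16, 0.57, 0.01, 0, 0, 0.19], [0.16, 0.56, 0.01, 0, 0, 0.19], [0.17, 0.56, 0.01, 0, 0, 0.19], [0.18, 0.56, 0.01, 0, 0, 0.19], [0.19, 0.4, 0.01, 0, 0, 0.19]]}}

```text
time: 20.2
tcp_pos: [0.5145, -0.2442, 0.2041]
tcp_rot: [0.983, -0.181, -0.0, 0.0]
wrist_force: [0.6, -0.4, -2.2]
width: 0.0627
gripper_force: 77.3
```

Request:
{"fn": "move_arm", "kwargs": {"series": [[0, 0.3, 0, 0, 0, 0], [0, 0, 0, 0, 0, 0], [0, 0, 0, 0, 0, 0], [0, 0, 0, 0, 0, 0], [0, 0, 0, 0, 0, 0]]}}

```text
time: 20.7
tcp_pos: [0.5117, -0.2523, 0.2045]
tcp_rot: [0.984, -0.179, 0.0, -0.0]
wrist_force: [-0.1, -0.4, -2.9]
width: 0.0628
gripper_force: 77.3
```

```bash
python3 - <<'E'
from h import *
p=robot.camera_params("wrist");im=robot.snapshot("wrist");cv2.imwrite("pics/w11.png",im[...,::-1])
import json;json.dump({k:np.array(v).tolist() for k,v in p.items()},open("pics/w11.json","w"))
sc=robot.snapshot("scene");sd=robot.snapshot("side");cv2.imwrite("pics/scene11.png",sc[...,::-1]);cv2.imwrite("pics/side11.png",sd[...,::-1])
rows([.514,-.2595,.0778],-20.4,5)
print([proj(robot.camera_params(n),[[.514,-.26,.2],[.514,-.26,.07]]).round() for n in("scene","side")])
A=cv2.imread("pics/w10.png")[:284:1];B=im[:284,:,::-1]
t=np.hstack([A[:,60:460],B[:,60:460]]);
u=np.hstack([cv2.resize(sc[170:290,120:280,::-1],(400,300),interpolation=cv2.INTER_CUBIC),cv2.resize(sd[70:190,170:330,::-1],(400,300),interpolation=cv2.INTER_CUBIC)])
cv2.imwrite("pics/m11.png",np.vstack([t,u]))
E
```

```text
tcp [ 0.5116 -0.2527  0.2045] eul [ 0.01 -0.    0.26] F [ 0.  -0.2 -1.9] w 0.0628 t 20.85
[0.02, 0.03, 0.63, -0.0, 0.0, -0.01]
[0.02, 0.03, 0.63, -0.0, 0.0, -0.01]
[0.02, 0.03, 0.63, -0.0, 0.0, -0.01]
[0.02, 0.03, 0.63, -0.0, 0.0, -0.01]
[0.02, 0.03, 0.63, -0.0, 0.0, -0.01]
[array([[192., 224.],
       [200., 257.]]), array([[250., 122.],
       [250., 152.]])]
```

View pics/m11.png

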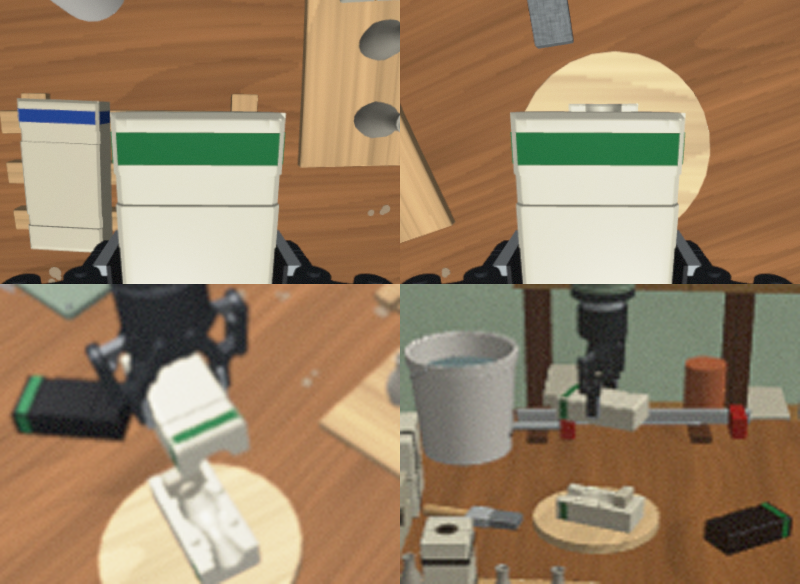

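The tiles show the top held over the lower half with its mouth on the same side. In the wrist tile the end edge sits near row 114 and the groove near row 204. I've used all my picture views, so I'll check level numerically by fitting the stripe and groove against the on-rack picture.

```bash
cat > m.py <<'E'
from h import *
import json
def green(f):
    b=cv2.imread(f).astype(float);return b[...,1]-b[...,2]
def sub(a,thr,off):  # crossings of thr, subpixel
    s=a-thr;i=np.where(np.diff(np.sign(s))!=0)[0];return [off+k+s[k]/(s[k]-s[k+1]) for k in i]
def stripe(f,x0,x1,y0,y1):
    """green-stripe far/near edge lines (row at col) & left/right edges (col at row)"""
    g=cv2.GaussianBlur(green(f),(3,3),0);T=g[y0:y1,x0:x1].max()*.5
    far,near=[],[]
    for c in range(x0,x1):
        s=sub(g[y0:y1,c],T,y0)
        if len(s)==2:far.append((c,s[0]));near.append((c,s[1]))
    return np.array(far),np.array(near),T,g
E
python3 - <<'E'
from m import *
for f,bx,rr in(("pics/w8.png",(225,285,105,135),range(114,126,2)),("pics/w11.png",(160,360,120,180),range(136,164,4)),("pics/w10.png",(160,360,120,180),range(136,164,4))):
    fa,ne,T,g=stripe(f,*bx)
    pf=np.polyfit(*fa.T,1);pn=np.polyfit(*ne.T,1)
    print(f,len(fa),"far",pf.round(4),"near",pn.round(4),"cols",fa[0,0],fa[-1,0],"T",T)
    for r in rr: print(r,np.round(sub(g[r,bx[0]-20:bx[1]+20],T,bx[0]-20),1).tolist())
for f,cs,sl in(("pics/w8.png",(235,250,265),(100,215)),("pics/w11.png",(200,255,310),(105,270))):
    b=cv2.imread(f).astype(int).sum(2)
    for c in cs: print(f,c,b[sl[0]:sl[1],c].tolist())
E
```

```text
pics/w8.png 53 far [5.020000e-02 1.020515e+02] near [6.230000e-02 1.089734e+02] cols 229.0 281.0 T 44.53125
114 [229.3, 245.1]
116 [229.1, 277.0]
118 [229.1, 281.9]
120 [228.8, 281.6]
122 [228.8, 281.5]
124 [242.2, 281.3]
pics/w11.png 163 far [4.70000e-03 1.31429e+02] near [5.600000e-03 1.627761e+02] cols 176.0 338.0 T 39.625
136 [175.8, 338.6]
140 [175.9, 338.6]
144 [176.2, 338.3]
148 [176.5, 338.0]
152 [176.7, 337.7]
156 [177.0, 337.5]
160 [177.1, 337.1]
pics/w10.png 163 far [4.700000e-03 1.314198e+02] near [7.100000e-03 1.623772e+02] cols 176.0 338.0 T 39.0625
136 [175.9, 338.8]
140 [176.0, 338.7]
144 [176.4, 338.4]
148 [176.7, 338.1]
152 [176.8, 337.8]
156 [177.1, 337.7]
160 [177.3, 337.3]
pics/w8.png 235 [344, 351, 362, 363, 353, 342, 373, 498, 536, 644, 706, 717, 714, 611, 335, 266, 266, 262, 265, 268, 267, 264, 265, 305, 505, 709, 722, 724, 722, 722, 724, 723, 724, 725, 723, 722, 721, 719, 696, 678, 717, 722, 720, 722, 720, 723, 722, 724, 721, 722, 721, 720, 722, 720, 720, 721, 720, 722, 721, 718, 715, 720, 719, 718, 720, 720, 719, 720, 717, 720, 719, 721, 720, 718, 720, 721, 
[... 3207 characters left out ...]
 669, 669, 611, 316, 225, 226, 231, 229, 227, 227, 222, 230, 229, 225, 228, 227, 224, 221, 235, 222, 224, 224, 222, 218, 228, 225, 226, 221, 220, 222, 219, 221, 231, 223, 259, 427, 604, 662, 668, 664, 665, 669, 666, 667, 669, 667, 666, 668, 669, 667, 668, 667, 664, 666, 667, 664, 672, 668, 668, 667, 669, 667, 667, 668, 665, 665, 665, 667, 665, 665, 670, 673, 667, 662, 576, 417, 412, 570, 657, 666, 667, 670, 665, 672, 673, 669, 669, 671, 667, 669, 671, 671, 671, 670, 672, 667, 672, 673, 672, 674, 669, 671, 673, 671, 674, 669, 674, 672, 677, 673, 678, 677, 676, 681, 678, 677, 677, 680, 677, 680, 681, 682, 677, 681, 680, 682, 685, 683, 687, 685, 686, 684, 686, 687, 686, 687, 689, 687, 688, 691]
```

```bash
cat > fit.py <<'E'
from m import *
from scipy.optimize import least_squares
c0=np.array([.5209,.2097]);h0=np.radians(-3.35)
def feats(f,pf,pn,gr,le,ri):  # pixel points: stripe corners-ish + groove
    return np.array([[255,np.polyval(pf,255)],[255,np.polyval(pn,255)],[255,gr[0]],[gr[2],gr[1]],le,ri,[gr[3],np.polyval(pf,gr[3])],[gr[2],np.polyval(pf,gr[2])]])
def loc(c,h,X):d=X[:,:2]-c;u=np.array([np.cos(h),np.sin(h)]);return np.c_[d@u,d@[-u[1],u[0]]]
p8=json.load(open("pics/w8.json"))
pf=[.0502,102.05];pn=[.0623,108.97]
def g(pt):return loc(c0,h0,on_z(p8,[pt],.068))[0]
uf=g((255,np.polyval(pf,255)))[0];un=g((255,np.polyval(pn,255)))[0];ug=g((255,140.3))[0]
l=g((229.0,119));r=g((281.75,119));print("u far/near/groove",uf,un,ug,"stripe v",l[1],r[1])
W=(l[1]-r[1])/2;vc=(l[1]+r[1])/2
p=json.load(open("pics/w11.json"));tcp=np.array([.5116,-.2527,.2045]);ht=np.radians(-20.14)
pf=[.0047,131.43];pn=[.0056,162.78]
obs=dict(far=[np.polyval(pf,190),np.polyval(pf,320)],near=[np.polyval(pn,190),np.polyval(pn,320)],gr=[204.9,205.4],
 lr={136:(175.8,338.6),148:(176.5,338.0),160:(177.1,337.1)})
def world(P,q):
    u0,v0,z0,pi,ro,ya=q
    A=R.from_euler("zyx",[ht+ya,pi,ro]);return np.r_[tcp[:2]+u0*np.array([np.cos(ht),np.sin(ht)])+v0*np.array([-np.sin(ht),np.cos(ht)]),z0]+A.apply(P)
def res(q,Wd):
    e=[]
    for u,o in((uf,obs["far"]),(un,obs["near"]),(ug,obs["gr"])):
        a=proj(p,world(np.array([[u,.03,0],[u,-.03,0]]),q))
        e+=list(np.interp([190,320],a[:,0],a[:,1])-o)
    for i in(0,1):
        s=(Wd,-Wd)[i];a=proj(p,world(np.array([[uf,s,0],[un,s,0]]),q))
        for rr,o in obs["lr"].items(): e.append(a[0,0]+(rr-a[0,1])/(a[1,1]-a[0,1])*(a[1,0]-a[0,0])-o[i])
    return np.array(e)
for Wd in(W,.0305,.031,.0315,.032):
    s=least_squares(lambda q:res(q,Wd),[0,0,tcp[2]+.031,0,0,0],x_scale=[.01,.01,.01,.1,.1,.1])
    print(round(Wd*1e3,2),"u,v mm",(s.x[:2]*1e3).round(2),"back z-tcp",((s.x[2]-tcp[2])*1e3).round(2),"pitch,roll,yaw deg",np.degrees(s.x[3:]).round(2),"rms",np.sqrt((s.fun**2).mean()).round(2))
    s2=least_squares(lambda q:np.r_[res(np.r_[q[:2],tcp[2]+.0312,q[2],0,q[3]],Wd)],[0,0,0,0]);print("  z fixed:",(s2.x[:2]*1e3).round(2),np.degrees(s2.x[2:]).round(2),np.sqrt((s2.fun**2).mean()).round(2))
E
python3 fit.py
```

```text
u far/near/groove 0.056898213983740335 0.046076847029419624 0.029069279200580937 stripe v 0.02901496770058812 -0.02905753720535545
29.04 u,v mm [0.46 0.38] back z-tcp 27.13 pitch,roll,yaw deg [-5.34 -1.8  -0.85] rms 0.68
  z fixed: [0.42 0.37] [-1.07 -0.79] 0.92
30.5 u,v mm [-0.47  0.36] back z-tcp 28.07 pitch,roll,yaw deg [ 1.21  0.9  -0.8 ] rms 0.85
  z fixed: [-0.17  0.44] [ 5.27 -0.44] 0.93
31.0 u,v mm [-0.61  0.33] back z-tcp 28.59 pitch,roll,yaw deg [ 3.58  1.98 -0.86] rms 0.94
  z fixed: [-0.26  0.56] [ 7.34 -0.38] 1.0
31.5 u,v mm [-0.67  0.28] back z-tcp 29.01 pitch,roll,yaw deg [ 5.73  3.21 -1.  ] rms 1.06
  z fixed: [-0.31  0.72] [ 9.36 -0.34] 1.1
32.0 u,v mm [-0.71  0.11] back z-tcp 29.08 pitch,roll,yaw deg [ 7.12  5.06 -1.28] rms 1.21
  z fixed: [-0.3   0.92] [11.33 -0.32] 1.25
```

```bash
cat > pitch.py <<'E'
from h import *
import itertools,sys
def edges(eye,c,A,hz=.038):
    X=np.array(list(itertools.product((-.065,.065),(-.032,.032),(0,hz))));out=[]
    cam=A.inv().apply(eye-c)
    vis=lambda ax,s:(cam[ax]*s>[.065,.032,hz][ax]) if not(ax==2) else (cam[2]>hz if s>0 else cam[2]<0)
    for i,j in itertools.combinations(range(8),2):
        d=np.abs(X[i]-X[j])>1e-9
        if d.sum()==1:
            f=[(a,1 if X[i][a]>(0 if a<2 else hz/2) else -1) for a in range(3) if not d[a]]
            if any(vis(*q) for q in f): out.append((X[i],X[j]))
    return out
def score(G,p,c,A,dx,dy):
    s=[]
    for a,b in edges(np.array(p["world_from_camera"])[:3,3],c,A):
        P=proj(p,c+A.apply(a+(b-a)*np.linspace(.06,.94,25)[:,None]));t=P[-1]-P[0];n=np.array([-t[1],t[0]])/np.hypot(*t)
        q=(P+[dx,dy]).astype(np.float32).reshape(-1,1,2)
        gx=cv2.remap(G[0],q,None,1);gy=cv2.remap(G[1],q,None,1);s.append(np.abs(gx*n[0]+gy*n[1]).mean()*np.hypot(*t))
    return sum(s)
def run(img,cam,c,yaw,lab):
    im=cv2.GaussianBlur(cv2.imread(img),(3,3),0).astype(np.float32)[...,0]
    G=cv2.Sobel(im,cv2.CV_32F,1,0),cv2.Sobel(im,cv2.CV_32F,0,1);p=robot.camera_params(cam);r=[]
    for pi in np.arange(-6,6.1,.5):
        A=R.from_euler("zy",[np.radians(yaw),np.radians(pi)])
        cc=np.array(c)+[0,0,.019]-A.apply([0,0,.019])
        b=max((score(G,p,cc,A,x,y),x,y) for x in np.arange(-4,4.1,.5) for y in np.arange(-4,4.1,.5));r.append((round(b[0]),pi)+b[1:])
    r.sort(reverse=True);print(lab,[tuple(map(float,x)) for x in r[:4]],"level:",[tuple(map(float,x)) for x in r if x[1]==0])
if __name__=="__main__":
    for cam in("scene","side"):
        run(f"pics/{cam}0.png",cam,[.5139,-.2593,.018],-20.4,cam+" lower ctl")
        run(f"pics/{cam}0.png",cam,[.5209,.2097,.030],-3.3,cam+" top on rack ctl")
        run(f"pics/{cam}11.png",cam,[.5116,-.2527,.1977],-20.14,cam+" top held")
E
python3 pitch.py
```

```text
scene lower ctl [(28565.0, 2.5, -0.5, 0.5), (28551.0, 2.0, -0.5, 0.5), (28504.0, 1.5, -0.5, 0.5), (28495.0, 3.0, -0.5, 0.5)] level: [(28025.0, 0.0, -0.5, 0.5)]
scene top on rack ctl [(26691.0, 1.0, -0.5, 1.0), (26690.0, 1.5, -0.5, 1.0), (26688.0, 2.0, -1.0, 0.5), (26566.0, 0.5, -0.5, 1.0)] level: [(26399.0, 0.0, -0.5, 1.0)]
scene top held [(32826.0, -4.5, -1.0, -0.5), (32672.0, -4.0, -1.0, -0.5), (32553.0, -5.0, -1.0, -0.5), (32376.0, -3.5, -1.0, -1.0)] level: [(31589.0, 0.0, -2.0, -2.5)]
side lower ctl [(19537.0, 1.0, 0.0, -0.5), (19535.0, 1.5, 0.0, -0.5), (19493.0, 0.5, 0.0, -0.5), (19490.0, 2.0, 0.0, -0.5)] level: [(19384.0, 0.0, 0.0, -0.5)]
side top on rack ctl [(29678.0, 0.0, 0.0, 1.0), (29644.0, -0.5, 0.0, 1.0), (29588.0, 0.5, 0.0, 1.0), (29401.0, -1.0, 0.0, 1.0)] level: [(29678.0, 0.0, 0.0, 1.0)]
side top held [(17206.0, 1.0, 1.0, 0.5), (17195.0, 1.5, 1.0, 0.5), (17180.0, 0.5, 1.0, 0.5), (17133.0, 2.0, 1.0, 0.5)] level: [(17088.0, 0.0, 1.0, 0.5)]
```

```bash
cat > fit2.py <<'E'
import sys,io,contextlib
with contextlib.redirect_stdout(io.StringIO()):
    from fit import *
# front-face lower edge & back edge, half-level rows at col 255
print("w8 front: lower edge u",[round(float(loc(c0,h0,on_z(p8,[(255,r)],.030))[0][0])*1e3,1) for r in(107.2,107.7,108.2)],"back edge u",[round(float(loc(c0,h0,on_z(p8,[(255,r)],.068))[0][0])*1e3,1) for r in(109.8,110.3)])
for pi in(-5,-3,-2,-1,0,1,2,3,5):
    q=[0,0,tcp[2]+.0312,np.radians(pi),0,0]
    # place so stripe-far row fits by u shift
    f=lambda u0:proj(p,world(np.array([[uf,0,0]]),[u0]+q[1:]))[0,1]-132.63
    from scipy.optimize import brentq
    u0=brentq(f,-.02,.02);q[0]=u0
    print(pi,"u0",round(u0*1e3,1),"rows back edge,far,near,groove,front-low:",proj(p,world(np.array([[.0635,0,0],[uf,0,0],[un,0,0],[ug,0,0],[.065,0,-.038]]),q))[:,1].round(1).tolist(),
     "stripe halfwidth px",np.ptp(proj(p,world(np.array([[(uf+un)/2,.029,0],[(uf+un)/2,-.029,0]]),q))[:,0]).round(1))
print("observed ~119, 132.6, 164.2, 205.0, 111.5; width 161.5")
E
python3 fit2.py
```

```text
w8 front: lower edge u [65.1, 64.5, 63.9] back edge u [62.3, 61.8]
-5 u0 0.8 rows back edge,far,near,groove,front-low: [113.0, 132.6, 163.3, 207.6, 101.0] stripe halfwidth px 166.0
-3 u0 0.6 rows back edge,far,near,groove,front-low: [113.3, 132.6, 163.0, 207.3, 104.1] stripe halfwidth px 163.5
-2 u0 0.4 rows back edge,far,near,groove,front-low: [113.4, 132.6, 162.9, 207.2, 105.7] stripe halfwidth px 162.3
-1 u0 0.3 rows back edge,far,near,groove,front-low: [113.6, 132.6, 162.7, 207.0, 107.2] stripe halfwidth px 161.1
0 u0 0.3 rows back edge,far,near,groove,front-low: [113.7, 132.6, 162.6, 206.8, 108.7] stripe halfwidth px 159.9
1 u0 0.2 rows back edge,far,near,groove,front-low: [113.9, 132.6, 162.4, 206.6, 110.2] stripe halfwidth px 158.7
2 u0 0.1 rows back edge,far,near,groove,front-low: [114.0, 132.6, 162.2, 206.4, 111.7] stripe halfwidth px 157.5
3 u0 0.1 rows back edge,far,near,groove,front-low: [114.2, 132.6, 162.0, 206.1, 113.2] stripe halfwidth px 156.4
5 u0 0.1 rows back edge,far,near,groove,front-low: [114.5, 132.6, 161.7, 205.6, 116.0] stripe halfwidth px 154.1
observed ~119, 132.6, 164.2, 205.0, 111.5; width 161.5
```

The wrist cues agree with level to within about ±1.5°, and yaw matches the lower half. Next I centre the top over the lower half, then lower it in stages.

```bash
python3 -c "
from h import *
rows([.5133,-.2595,.11],-20.15,4)"
```

```text
tcp [ 0.5116 -0.2527  0.2045] eul [ 0.01 -0.    0.51] F [ 0.  -0.2 -1.9] w 0.0628 t 20.85
[0.02, 0.04, 0.59, -0.0, 0.0, -0.03]
[0.02, 0.04, 0.59, -0.0, 0.0, -0.03]
[0.02, 0.04, 0.59, -0.0, 0.0, -0.03]
[0.02, 0.04, 0.59, -0.0, 0.0, -0.03]
```

Request:
{"fn": "move_arm", "kwargs": {"series": [[0.02, 0.05, 0.3, 0, 0, -0.06], [0.02, 0.05, 0.6, 0, 0, -0.05], [0.02, 0.05, 0.6, 0, 0, 0], [0.01, 0.03, 0.5, 0, 0, 0], [0, 0, 0.3, 0, 0, 0]]}}

```text
time: 21.35
tcp_pos: [0.5109, -0.2607, 0.1103]
tcp_rot: [0.985, -0.175, -0.001, -0.0]
wrist_force: [-0.3, 0.2, -2.5]
width: 0.0631
gripper_force: 77.3
```

Request:
{"fn": "move_arm", "kwargs": {"series": [[0, 0, 0, 0, 0, 0], [0, 0, 0, 0, 0, 0], [0, 0, 0, 0, 0, 0], [0, 0, 0, 0, 0, 0], [0, 0, 0, 0, 0, 0]]}}

```text
time: 21.85
tcp_pos: [0.5118, -0.2608, 0.113]
tcp_rot: [0.985, -0.175, 0.0, 0.0]
wrist_force: [-0.3, -0.1, -2.3]
width: 0.0628
gripper_force: 77.3
```

```bash
python3 -c "
from h import *
rows([.5133,-.2595,.0778],-20.15,1)"
```

```text
tcp [ 0.5118 -0.2608  0.113 ] eul [0.   0.04 0.04] F [-0.3 -0.1 -2.3] w 0.0628 t 21.85
[0.02, -0.04, 0.88, -0.0, -0.01, -0.01]
```

Request:
{"fn": "move_arm", "kwargs": {"series": [[0.02, -0.04, 0, 0, 0, 0], [0, 0, 0.1, 0, 0, 0], [0, 0, 0.2, 0, 0, 0], [0, 0, 0.2, 0, 0, 0], [0, 0, 0.1, 0, 0, 0]]}}

```text
time: 22.35
tcp_pos: [0.5125, -0.2594, 0.0873]
tcp_rot: [0.985, -0.175, -0.001, -0.0]
wrist_force: [0.2, 0.1, -1.4]
width: 0.063
gripper_force: 77.3
```

Request:
{"fn": "move_arm", "kwargs": {"series": [[0, 0, 0.1, 0, 0, 0], [0, 0, 0.1, 0, 0, 0], [0, 0, 0, 0, 0, 0], [0, 0, 0, 0, 0, 0], [0, 0, 0, 0, 0, 0]]}}

```text
time: 22.85
tcp_pos: [0.513, -0.2596, 0.0807]
tcp_rot: [0.985, -0.175, 0.0, 0.0]
wrist_force: [0.4, -0.4, -3.2]
width: 0.0629
gripper_force: 77.3
```

```bash
cat >> pitch.py <<'E'
E
python3 - <<'E'
from h import *
for n in("scene","side","wrist"):cv2.imwrite(f"pics/{n}12.png",robot.snapshot(n)[...,::-1])
rows([.5133,-.2595,.0778],-20.15,1)
from pitch import run
for cam in("scene","side"):
    run(f"pics/{cam}12.png",cam,[.5133,-.2595,.073],-20.4,cam+" top")
    run(f"pics/{cam}12.png",cam,[.5137,-.2595,.018],-20.4,cam+" lower")
E
```

```text
tcp [ 0.513  -0.2596  0.0806] eul [0.   0.01 0.04] F [-0.6  0.2 -1.6] w 0.0628 t 23.0
[0.01, -0.0, 0.07, -0.0, -0.0, -0.01]
scene top [(24027.0, -6.0, -1.0, -0.5), (23844.0, -5.5, -1.0, -0.5), (23698.0, -5.0, -1.0, -1.0), (23551.0, -4.5, -1.0, -1.0)] level: [(22823.0, 0.0, -1.5, -2.5)]
scene lower [(25396.0, 3.0, 3.0, -1.5), (25380.0, 2.5, 3.0, -1.5), (25358.0, 3.5, 3.0, -1.5), (25329.0, 2.0, 3.0, -1.5)] level: [(25061.0, 0.0, 3.0, -2.0)]
side top [(20429.0, 0.5, 0.0, 0.0), (20418.0, 1.0, 0.0, 0.0), (20410.0, 0.0, 0.0, 0.0), (20372.0, 1.5, 0.0, 0.0)] level: [(20410.0, 0.0, 0.0, 0.0)]
side lower [(13606.0, -0.5, 0.0, 0.0), (13597.0, -1.0, 0.0, 0.0), (13579.0, 0.0, 0.0, 0.0), (13523.0, -1.5, 0.0, 0.0)] level: [(13579.0, 0.0, 0.0, 0.0)]
```

```bash
python3 - <<'E'
from pitch import *
def prep(img):
    im=cv2.GaussianBlur(cv2.imread(img),(3,3),0).astype(np.float32)[...,0]
    return cv2.Sobel(im,cv2.CV_32F,1,0),cv2.Sobel(im,cv2.CV_32F,0,1)
for cam in("scene","side"):
    p=robot.camera_params(cam);G=prep(f"pics/{cam}12.png");r=[]
    for pi in range(-6,7,1):
        for ro in range(-4,5,1):
            A=R.from_euler("zyx",np.radians([-20.4,pi,ro]));cc=np.array([.5133,-.2595,.0928])-A.apply([0,0,.019])
            r.append((max(score(G,p,cc,A,x,y) for x in np.arange(-1.5,1.6,.5) for y in np.arange(-1.5,1.6,.5)),pi,ro))
    r.sort(reverse=True);print(cam,[(int(a),b,c) for a,b,c in r[:6]],[int(a) for a,b,c in r if b==c==0])
# did the lower half/surroundings change between pictures? local diffs
a=cv2.imread("pics/scene0.png").astype(int);b=cv2.imread("pics/scene12.png").astype(int)
d=np.abs(a-b).max(2)>40
n,l,s,c=cv2.connectedComponentsWithStats(d.astype(np.uint8));print(s[s[:,4]>25][1:].tolist())
# front face of top in scene image: profile down its end face
p=robot.camera_params("scene");h=np.radians(-20.4);u=np.array([np.cos(h),np.sin(h)]);v=np.array([-u[1],u[0]]);C=np.array([.5135,-.2595])
P=lambda a,b,z:proj(p,[np.r_[C+a*u+b*v,z]])[0].round(1).tolist()
print("pred end face top L/R, bottom L/R, lower face L/R, lower under",[P(.065,s,z) for z in(.1118,.0738,.056,.018) for s in(-.032,.032)])
for s in(-.026,.026):
    t=np.array([proj(p,[np.r_[C+.065*u+s*v,z]])[0] for z in np.arange(.13,.0,-.002)]).astype(np.float32).reshape(-1,1,2)
    g=cv2.remap(cv2.imread("pics/scene12.png"),t,None,1)[:,0].astype(int).sum(1);print(list(zip(range(130,0,-2),g.tolist())))
E
```

```text
scene [(24048, -6, -2), (23960, -6, -1), (23897, -6, -3), (23853, -6, 0), (23846, -6, -4), (23803, -5, -1)] [20519]
side [(20639, 0, -3), (20595, 0, -4), (20548, 0, -2), (20545, 1, -3), (20505, -1, -3), (20493, 1, -4)] [20282]
[[6, 0, 37, 33, 555], [44, 0, 67, 99, 1785], [81, 0, 36, 48, 793], [115, 0, 107, 281, 10324], [97, 46, 17, 30, 182], [143, 47, 12, 18, 39], [145, 53, 24, 34, 550], [110, 77, 8, 7, 28], [115, 89, 30, 18, 167], [138, 110, 6, 15, 57], [282, 151, 44, 34, 818], [148, 161, 27, 17, 209], [0, 168, 25, 41, 602], [238, 188, 14, 15, 129], [191, 256, 6, 9, 34]]
pred end face top L/R, bottom L/R, lower face L/R, lower under [[196.7, 272.4], [221.4, 260.1], [198.8, 281.1], [222.7, 269.0], [199.7, 285.0], [223.2, 273.0], [201.6, 292.9], [224.4, 281.1]]
[(130, 321), (128, 378), (126, 473), (124, 559), (122, 640), (120, 675), (118, 672), (116, 651), (114, 611), (112, 571), (110, 534), (108, 499), (106, 481), (104, 465), (102, 459), (100, 456), (98, 452), (96, 447), (94, 446), (92, 448), (90, 448), (88, 448), (86, 451), (84, 457), (82, 467), (80, 509), (78, 555), (76, 617), (74,
[... 426 characters left out ...]
26, 536), (124, 558), (122, 592), (120, 614), (118, 623), (116, 619), (114, 604), (112, 578), (110, 542), (108, 507), (106, 485), (104, 465), (102, 461), (100, 457), (98, 458), (96, 459), (94, 458), (92, 456), (90, 455), (88, 455), (86, 453), (84, 449), (82, 460), (80, 484), (78, 519), (76, 568), (74, 615), (72, 648), (70, 682), (68, 690), (66, 693), (64, 694), (62, 695), (60, 687), (58, 669), (56, 644), (54, 594), (52, 546), (50, 512), (48, 482), (46, 467), (44, 462), (42, 459), (40, 459), (38, 459), (36, 457), (34, 454), (32, 455), (30, 459), (28, 462), (26, 468), (24, 477), (22, 505), (20, 542), (18, 575), (16, 607), (14, 636), (12, 642), (10, 646), (8, 649), (6, 648), (4, 648), (2, 646)]
```

Request:
{"fn": "move_arm", "kwargs": {"series": [[0.01, 0, 0.04, 0, 0, 0], [0, 0, 0.03, 0, 0, 0], [0, 0, 0, 0, 0, 0], [0, 0, 0, 0, 0, 0], [0, 0, 0, 0, 0, 0]]}}

```text
time: 23.5
tcp_pos: [0.5133, -0.2597, 0.0777]
tcp_rot: [0.985, -0.175, -0.0, -0.0]
wrist_force: [-0.2, 0.4, -2.3]
width: 0.0629
gripper_force: 77.3
```

Request:
{"fn": "move_arm", "kwargs": {"series": [[0, 0, 0, 0, 0, 0], [0, 0, 0, 0, 0, 0], [0, 0, 0, 0, 0, 0], [0, 0, 0, 0, 0, 0], [0, 0, 0, 0, 0, 0]]}}

```text
time: 24.0
tcp_pos: [0.5132, -0.2597, 0.0777]
tcp_rot: [0.985, -0.175, -0.0, -0.0]
wrist_force: [-0.0, 0.1, -2.4]
width: 0.0632
gripper_force: 77.3
```

```bash
python3 - <<'E'
from h import *
cv2.imwrite("pics/w13.png",robot.snapshot("wrist")[...,::-1])
rows([.5133,-.2595,.0778],-20.15,1);print(np.abs(robot.get_obs()["dq"]).max())
from m import *
for f in("pics/w11.png","pics/w13.png"):
    fa,ne,T,g=stripe(f,160,360,120,180);print(np.polyfit(*fa.T,1).round(4),np.polyfit(*ne.T,1).round(4),sub(g[148,140:380],T,140))
E
```

```text
tcp [ 0.5133 -0.2597  0.0777] eul [ 0.   -0.    0.04] F [-0.4  0.8 -2.9] w 0.0629 t 24.05
[-0.0, -0.0, -0.0, -0.0, 0.0, -0.01]
0.0016757133520777037
[4.70000e-03 1.31429e+02] [5.600000e-03 1.627761e+02] [np.float64(176.49892933618844), np.float64(337.957345971564)]
[3.800000e-03 1.317348e+02] [6.900000e-03 1.624712e+02] [np.float64(176.54665071770336), np.float64(337.9289544235925)]
```

The top hasn't slipped in the grip, there's no contact force beyond its weight, and the arm is on target and still. Handing in.

```bash
python3 -c "
from workcell import robot
print(robot.hand_in())"
```

```text
the job is handed in; nothing more can be done
None
```

I've handed the job in: the base piece is fully seated with its boss facing the hollow, and the gripper holds the green-striped top still about 15 mm above the lower half, mouth over mouth and touching nothing; it is level to within roughly 1.5° by the wrist and side cameras, though an automatic edge fit to the scene picture read about 6° mouth-up, which I put down to the gripper blocking the view.

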